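# Hang the bamboo turner on the cupboard door's peg

### The arm

A 7-joint arm with a two-finger parallel gripper is mounted at the origin on the work surface. World frame = base frame: x ahead of the robot, y to its left, z up, the work surface at z = 0. Lengths are in mm, angles in rad, forces in N, time in s.
With the tool pointing down it reaches from about 400 to 875 mm from the base axis. Payload 6.5 kg.
Tool frame: the origin (TCP) lies midway between the tips of the shut fingers; the grasp point (between the pads) lies 19 mm behind it; z points along the fingers, y is the direction in which the jaws open and shut (so a half turn about z gives the same grasp; the last joint's range is limited). The gripper opens to 88 mm and grips with 3 to 60 N. Pads are 18 mm wide; open, the fingers measure 123 mm over their backs; the gripper's body (75 mm by 187 mm) begins 45 mm behind the grasp point.
Start: joints at [-1.346, 0.536, -0.004, 1.538, 0.003, 1.067, -0.071], TCP at [186.363, 622.703, 214.216] pointing down, gripper open.
Joint ranges: [-2.7, 2.7], [-0.37, 2.16], [-1.27, 1.26], [0.24, 2.4], [-1.31, 4.45], [0.19, 1.91], [-2.76, 2.76]. Speed limits (rad/s): [2.39, 2.39, 3.14, 3.14, 3.14, 3.14, 3.14].

### API

Orientations are given as a unit quaternion [x, y, z, w].
In Python, from cell import arm gives the robot as it stands.
- The arm moves only by the tool servo_tool, never from a script. Its argument "steps" is text: rows parted by semicolons, each of 7 numbers parted by spaces: the closure, from 0 (fully open) to 1 (shut), then the shift along the world's x, y, z in m, then the turn, a rotation vector about the world's x, y, z in rad. In form: fingers x y z rx ry rz; .... A call has exactly 8 rows; each row is the pose to reach, as a shift and turn from the pose measured when the call began; what a row does not reach only later rows make up. A row lasts 1/8 s, in which the tool goes at most 62.5 mm and 10.7 degrees, less where a joint would pass 70% of its speed; a pose out of reach is approached as far as the arm can. A call with a gripper value outside its range is refused whole. The fingers move at their own pace and stop on an object; the grip force is fixed at half the most. Time passes only in rows, so rows that repeat a pose let the fingers close, or fill a call up. It gives the time, the measured TCP pose, the force and the opening at its end, in the units of the state.
- arm.observe(): the state, without advancing time (a new reading comes with each control period).
- arm.grab_frame(name): name is "scene" or "side" or "wrist"; returns (picture, depth): 400x640x3 uint8, blue, green, red; 400x640 float32, mm along the optical axis (not along the pixel's ray), 0 where there is no reading.
- arm.camera_model(name): a dict with "K" (3x3 intrinsics, pixels), "extrinsics" (4x4, takes a point from camera to world coordinates). Camera axes: x right, y up, looking along -z (the intrinsics and any distortion apply to the point x, -y, -z); pixel columns grow to the right and rows downward; lengths in mm; the calibration is good to about 2 mm. The wrist camera is an equidistant fisheye: a pixel r from the principal point sees the ray r / f radians off the axis. A picture is of the moment at which its call begins: read the wrist's pose just before it. camera_model takes no time and is no camera call; for the wrist camera it gives the pose at the moment of the call.
- arm.finish_job(): hands the job in, once; it reports no verdict.
The state is a dict: "clock": time; "joint_positions": joint angles; "qvel": joint speeds; "effort": joint torques, N m; "position": TCP position; "tcp_rot": TCP orientation; "force": force on the tool from outside, world axes, zero at the start; "moment": the same for the moment, N m; "finger_gap": finger opening in mm.
Only numpy, scipy, OpenCV 4.12 (cv2) and the standard library are available. Lean on these libraries where they do the work, as an engineer would, in place of code of your own. Each camera call takes 0.05 s, during which the arm holds its last target.

### The job

Swing the partly open cupboard door right back to its stop, then hang the bamboo turner by the hole in its handle on the slanting peg on the inside of that door: past the peg's thick end, hanging free with the blade down. Leave the lunchbox, jar, cupcake case and chopsticks where they stand, and leave the door wide open.

Things in the scene. Friction and masses are not known exactly. Their poses are not given: they have to be found in the camera images.
- door (a joint): Door of the small white bench-top cupboard at the robot's right, rad: 0 shut, 1.6 at its stop, starting 0.5 to 0.85. Opens clockwise seen from above about the upright line through hinge; stays where left (friction about 1.5 N at the free edge). At value q, in the axes of hinge, it runs from the hinge along (-cos q, sin q, 0); its inside face looks along (-sin q, -cos q, 0).
- door_top (a point): Middle of the door's top edge near its free end: 180 mm from the hinge line, 283 mm above the bench. The panel is 16 mm thick, centred on the hinge line, 10 to 204 mm from it, from 13 to 283 mm high; its top edge can be pinched from above. x points along the door to the hinge, y out of its outside face. An upright bar handle stands 30 mm off the outside face below, 96 to 184 mm high.
- hinge (a point): Point on the door's hinge line, 285 mm above the bench, level with the roof of the cupboard, which is fixed. Its axes are the cupboard's: z up; the shut door runs from it along -x; the cupboard's body lies at x -212 to +10 mm and y -16 to -248 mm, its open front facing +y.
- peg (a point): Peg slanting up from the door's inside face, 110 mm from the hinge line. Origin: its foot on the face, 205 mm above the bench. z runs along the peg to its tip, 45 degrees from vertical; x is level along the door, towards the hinge. Steel neck 8 mm in diameter from 0 to 40 mm, then a thick wooden end, 16 mm in diameter, rounded, to the tip at 62 mm. With the door at its stop it leans towards the robot.
- turner_grip (a point): Centre of the grip (half-way up) of the loose bamboo turner, 168 mm long, about 60 g, lying flat on the bench. x points along it to its eye, z out of its upper face. The grip is a bar 92 mm long (46 mm each way), 24 mm wide (y), 14 mm thick. At -x a blade 52 mm wide, 7 mm thick, ends 80 mm from this point. All parts are flush on the underside.
- turner_eye (a point): Centre of the hole in the turner's round eye: 65 mm from turner_grip along x, 5 mm above the underside; same axes. Eye 45 mm in outer diameter, 10 mm thick, hole 24 mm in diameter right through along z. It passes the peg's thick end only while the hole's axis is within about 25 degrees of the peg's.
- lunchbox_c (a point): Bystander: centre of the blue closed lunchbox, 116 x 166 x 60 mm (166 along y).
- jar_c (a point): Bystander: centre of the glass jar with metal twist cap, 80 mm in diameter, 123 mm high.
- case_c (a point): Bystander: centre of the red cupcake case, 68 mm across the top, 34 mm high.
- chopsticks_c (a point): Bystander: centre of the joined pair of bamboo chopsticks, 222 mm long (along x), 18 mm wide, 6 mm high.
Things that resemble listed ones, but are neither listed nor needed, are in the scene too. There is more than one size of the part that bears turner_grip; the job needs the largest.

How it is judged (in metres and radians):
On the way, in this order (a step that is already met when the one before it is completed fails the run):
1. the door is open, at its stop (value of joint door above 1.48 rad), for 0.2 s.
2. the turner's eye is on the peg, past the thick end (x of turner_eye in the frame of peg between -0.014 and 0.014 m and y of turner_eye in the frame of peg between -0.014 and 0.014 m and z of turner_eye in the frame of peg between 0 and 0.042 m and angle between the z axis of turner_eye and the z axis of peg, either way round below 1.15 rad), for 0.2 s.
At the end, for the whole second after the job is handed in: The door stands open (over 1.4 rad), the peg passes through the turner's eye with the centre of the eye within 14 mm of the peg's axis and 0 to 42 mm from its foot (past the thick end), and the turner hangs with its blade down, its length within 0.6 rad of vertical, released (all of step 2 and value of joint door above 1.4 rad and angle between turner_eye's own x axis and vertical below 0.6 rad); the robot touches nothing.
It fails at once if the lunchbox is pushed more than 30 mm or tipped (distance of lunchbox_c from where it was at the start of the episode above 0.03 m or angle between lunchbox_c's own z axis and vertical above 0.3 rad).
It fails at once if the glass jar is pushed more than 30 mm or tipped (distance of jar_c from where it was at the start of the episode above 0.03 m or angle between jar_c's own z axis and vertical above 0.3 rad).
It fails at once if the cupcake case is pushed more than 30 mm or tipped (distance of case_c from where it was at the start of the episode above 0.03 m or angle between case_c's own z axis and vertical above 0.3 rad).
It fails at once if the chopstick pair is pushed more than 30 mm or tipped (distance of chopsticks_c from where it was at the start of the episode above 0.03 m or angle between chopsticks_c's own z axis and vertical above 0.3 rad).
It also fails if it takes over 70 s, if anything falls off the work surface, if the arm or the gripper's body presses on something with over 40 N, if the wrist force passes 120 N, or if a joint passes its speed limit or range.

## Working session

There is one attempt and no reset: what is moved stays moved. The work goes in short steps, Python scripts to look and compute and a tool call to move; the robot and the scene stay as the last step left them, time stands still between calls to the robot, and variables do not carry over. Pictures are saved under pics/ and viewed, and the job is handed in when it is done.

Besides the shell and the picture viewer there is one more tool, called after "Emit:" as name(argument=value, ...) on one line, values as JSON. servo_tool: Moves the arm, as the interface text tells. Its arguments: {"type":"object","properties":{"steps":{"type":"string"}},"required":["steps"]}

```bash
ls; mkdir -p pics; python3 - <<'E'
from cell import arm
import cv2,numpy as np
print(arm.observe())
for n in ["scene","side","wrist"]:
    c=arm.camera_model(n);print(n,c)
    p,d=arm.grab_frame(n);cv2.imwrite(f"pics/{n}0.png",p);np.save(f"pics/{n}0.npy",d)
    np.savez(f"pics/{n}0cam.npz",**{k:np.array(v) for k,v in c.items() if k in("K","extrinsics")})
E
```

```text
pics
{'clock': 0.0, 'joint_positions': array([-1.34621763,  0.5371781 , -0.00442349,  1.53881638,  0.00260842,
        1.06730821, -0.0711861 ]), 'qvel': array([-1.48865970e-03,  2.22035389e-05,  7.28037938e-04,  3.26543050e-04,
        2.44638639e-03,  8.65886553e-04, -8.46286863e-04]), 'effort': array([-3.23117047e-05, -5.70969701e+01,  9.91042033e-01, -2.51603740e+01,
       -5.61166776e-02,  1.76839734e-02,  1.71723095e-04]), 'position': array([186.20149073, 622.09652524, 213.35365238]), 'tcp_rot': array([ 1.44839643e-01,  9.89454775e-01, -8.50521805e-04, -5.36577944e-05]), 'force': array([-0.12864986,  0.34363707,  0.44622885]), 'moment': array([-0.05666395, -0.02710075, -0.09684152]), 'finger_gap': 88.28898204676764}
scene {'K': array([[435.04221817,   0.        , 323.33775759],
       [  0.        , 435.04221817, 205.69575296],
       [  0.        ,   0.        ,   1.        ]]), 'extrinsics': array([[-1.36587581e-01, -6.92199214e-01,  7.08663588e-01,
         1.57159006e+03],
       [ 9.90519788e-01, -1.06003248e-01,  8.73719748e-02,
         7.67728253e+01],
       [ 1.46418
[... 500 characters left out ...]
+02],
       [ 1.22591949e-02,  7.99109209e-01,  6.01060882e-01,
         9.36291901e+02],
       [ 0.00000000e+00,  0.00000000e+00,  0.00000000e+00,
         1.00000000e+00]])}
wrist {'K': array([[309.70691629,   0.        , 323.20985509],
       [  0.        , 309.70691629, 195.91531542],
       [  0.        ,   0.        ,   1.        ]]), 'extrinsics': array([[ 2.86260012e-01, -9.21998320e-01, -2.60718819e-01,
         1.20467307e+02],
       [ 9.58151265e-01,  2.75127506e-01,  7.90633160e-02,
         6.42333871e+02],
       [-1.16532617e-03, -2.72440732e-01,  9.62171861e-01,
         3.85725355e+02],
       [ 0.00000000e+00,  0.00000000e+00,  0.00000000e+00,
         1.00000000e+00]])}
```

View pics/scene0.png

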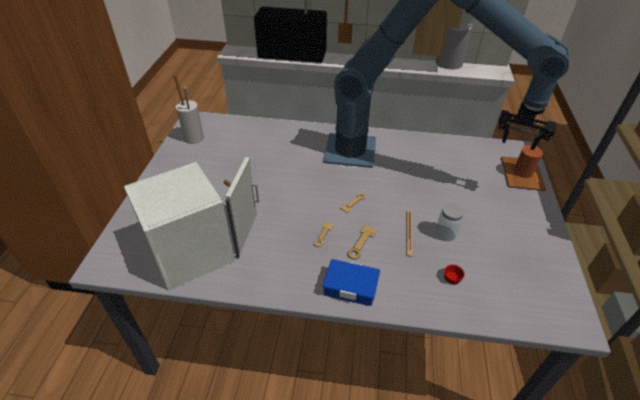

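View pics/side0.png

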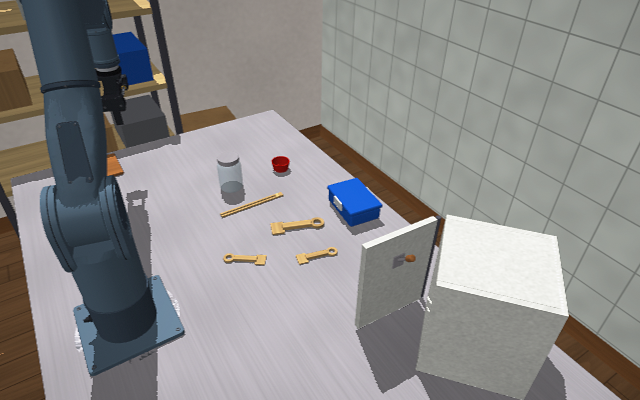

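View pics/wrist0.png

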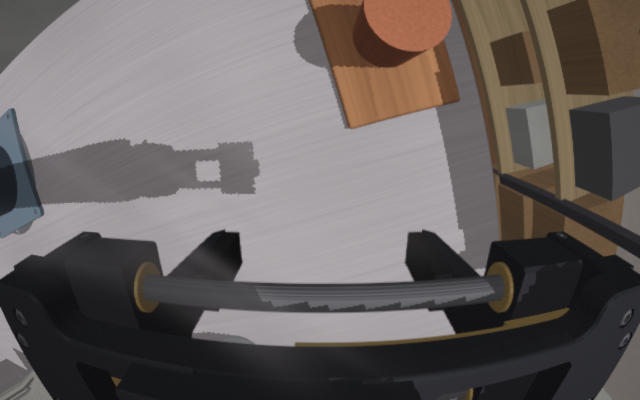

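```bash
cat > h.py <<'E'
import numpy as np,cv2
from scipy.spatial.transform import Rotation as R
def cam(n,t="0"):
    z=np.load(f"pics/{n}{t}cam.npz");return z["K"],z["extrinsics"]
def ray(n,u,v,t="0"):
    K,E=cam(n,t);x=(u-K[0,2])/K[0,0];y=(v-K[1,2])/K[1,1]
    if n=="wrist":
        r=np.hypot(x,y);s=np.sin(r)/r if r>1e-9 else 1
        d=np.array([x*s,-y*s,-np.cos(r)])
    else: d=np.array([x,-y,-1.])
    return E[:3,3],E[:3,:3]@d
def onz(n,u,v,z,t="0"):
    o,d=ray(n,u,v,t);return o+d*(z-o[2])/d[2]
def dep(n,u,v,t="0"):
    D=np.load(f"pics/{n}{t}.npy");o,d=ray(n,u,v,t)
    dd=D[int(round(v)),int(round(u))]
    K,E=cam(n,t);return o+d*dd/(-(E[:3,:3].T@d)[2])
def proj(n,p,t="0"):
    K,E=cam(n,t);c=E[:3,:3].T@(np.asarray(p,float)-E[:3,3]);x,y,z=c[0],-c[1],-c[2]
    if n=="wrist":
        r=np.hypot(x,y);a=np.arctan2(r,z);x,y=x/r*a,y/r*a
    else: x,y=x/z,y/z
    return np.array([x*K[0,0]+K[0,2],y*K[1,1]+K[1,2]])
def grab(n,t):
    from cell import arm
    c=arm.camera_model(n);p,d=arm.grab_frame(n)
    cv2.imwrite(f"pics/{n}{t}.png",p);np.save(f"pics/{n}{t}.npy",d);np.savez(f"pics/{n}{t}cam.npz",K=c["K"],extrinsics=c["extrinsics"]);return p
def crop(n,t,u0,v0,u1,v1,k,name):
    p=cv2.imread(f"pics/{n}{t}.png")[v0:v1,u0:u1]
    p=cv2.resize(p,None,fx=k,fy=k,interpolation=cv2.INTER_CUBIC);cv2.imwrite(f"pics/{name}.png",p)
E
python3 -c "
from h import *
crop('scene','0',120,150,270,290,5,'c1');crop('scene','0',310,180,480,310,4.7,'c2');crop('side','0',340,200,580,390,3.3,'c3');crop('side','0',210,140,390,280,4.4,'c4')"
```

```text
(no output)
```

View pics/c1.png

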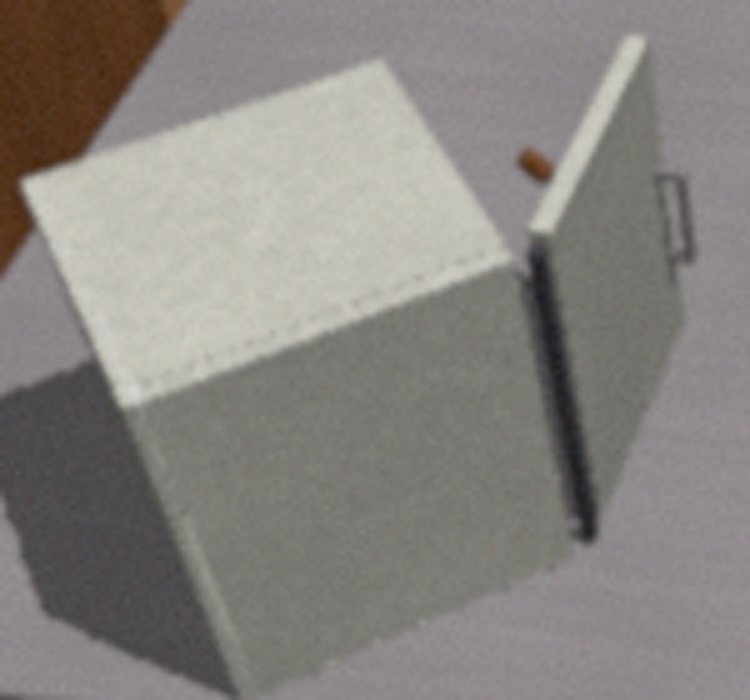

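View pics/c2.png

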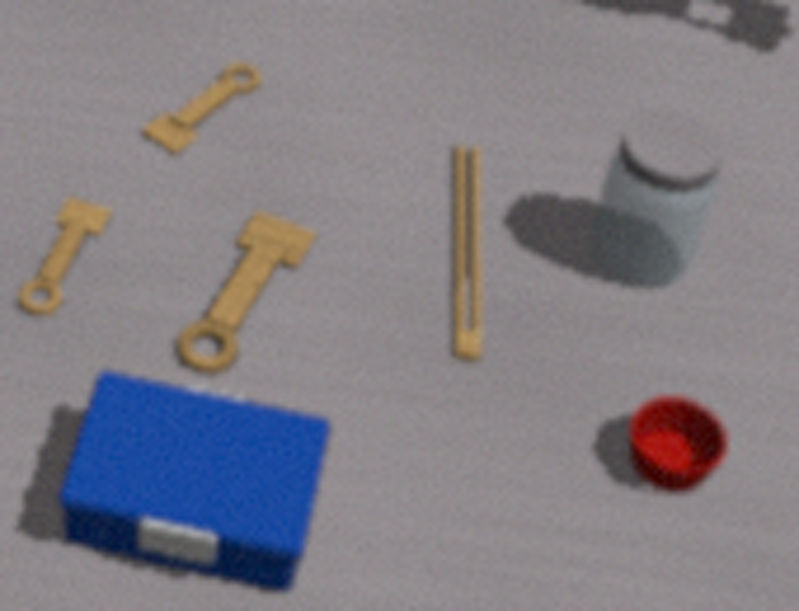

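View pics/c3.png

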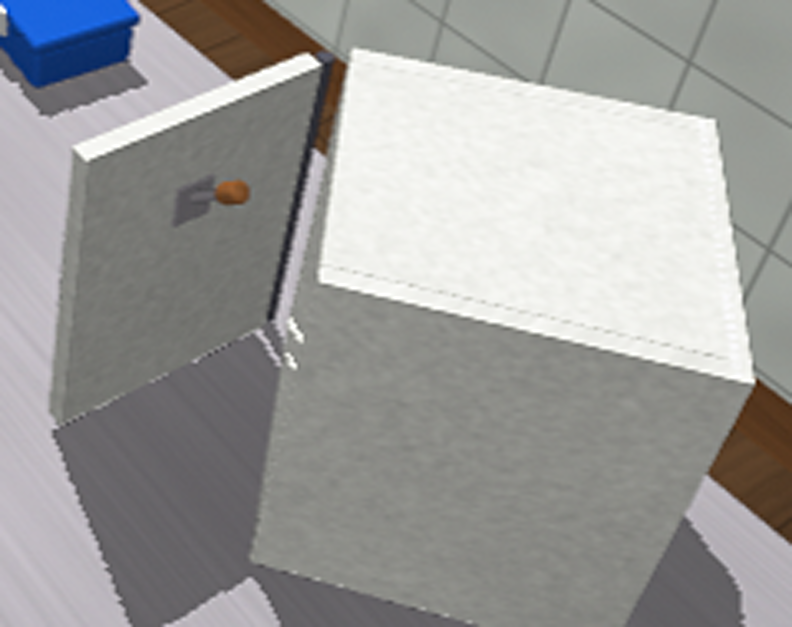

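View pics/c4.png

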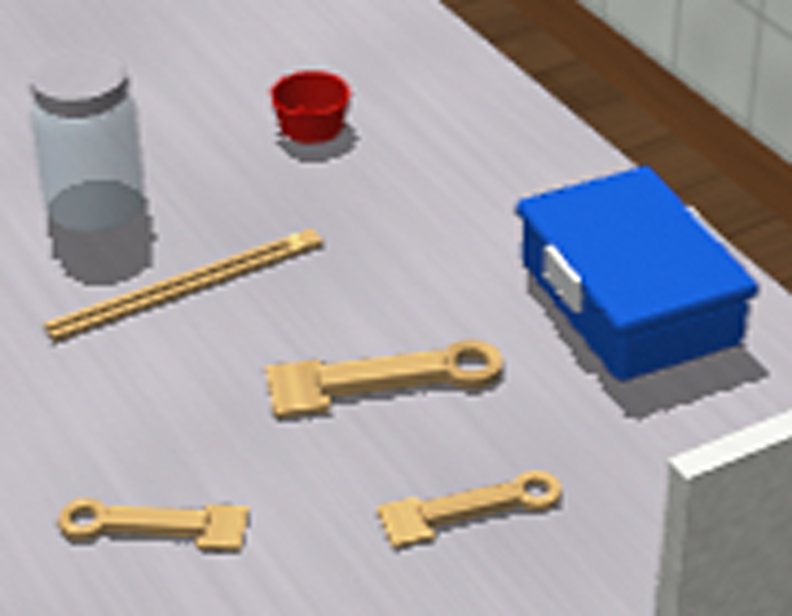

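```bash
python3 -c "
from h import *
np.set_printoptions(precision=1,suppress=True)
c1=lambda a,b:(120+a/5,150+b/5)
c2=lambda a,b:(310+a/4.7,180+b/4.7)
c3=lambda a,b:(340+a/3.3,200+b/3.3)
c4=lambda a,b:(210+a/4.4,140+b/4.4)
for q in [(380,62),(512,262),(130,403),(22,185)]: print('roofS',onz('scene',*c1(*q),285))
for q in [(352,50),(718,120),(752,380),(320,280)]: print('roofD',onz('side',*c3(*q),285))
for q in [(530,228),(550,232),(645,40),(627,36)]: print('doorS',onz('scene',*c1(*q),283))
for q in [(305,52),(320,62),(88,160),(73,150)]: print('doorD',onz('side',*c3(*q),283))
print('eyeS',onz('scene',*c2(207,347),5),'eyeD',onz('side',*c4(470,361),5), dep('scene',*c2(207,347)))
print('bladeend S',onz('scene',*c2(258,213),5),onz('scene',*c2(316,238),5),'D',onz('side',*c4(268,365),7),onz('side',*c4(275,415),5))
for nm,q in dict(jarcapcentre=(671,155),).items(): print(nm,onz('scene',*c2(*q),120))
print('lunch top S',[onz('scene',*c2(*q),60) for q in [(105,375),(328,422),(295,555),(65,500)]])
print('chop',[onz('scene',*c2(*q),5) for q in [(467,148),(467,357)]])
print('case',onz('scene',*c2(678,440),34))
"
```

```text
roofS [ 517.4 -477.6  285. ]
roofS [ 687.  -335.6  285. ]
roofS [ 828.3 -511.1  285. ]
roofS [ 666.6 -652.7  285. ]
roofD [ 684.5 -337.4  285. ]
roofD [ 836.5 -514.4  285. ]
roofD [ 666.4 -652.6  285. ]
roofD [ 518.2 -477.5  285. ]
doorS [ 654.7 -334.6  283. ]
doorS [ 656.3 -321.7  283. ]
doorS [ 465.5 -313.   283. ]
doorS [ 463.2 -326.   283. ]
doorD [ 657.4 -320.4  283. ]
doorD [ 658.6 -333.6  283. ]
doorD [ 466.1 -326.9  283. ]
doorD [ 463.5 -314.6  283. ]
eyeS [594.1  68.    5. ] eyeD [598.2  71.8   5. ] [592.4  68.    3. ]
bladeend S [451.9  96.3   5. ] [471.9 143.2   5. ] D [472.  141.6   7. ] [452.5  94.    5. ]
jarcapcentre [456. 393. 120.]
lunch top S [array([675.2,  -0.2,  60. ]), array([693.1, 156.6,  60. ]), array([804.2, 140.2,  60. ]), array([783.6, -13.6,  60. ])]
chop [array([353.3, 261.1,   5. ]), array([574.8, 260.3,   5. ])]
case [652.4 402.3  34. ]
```

Emit:
servo_tool(steps="0.5 0.033 -0.034 0.021 0 0 -0.08; 0.8 0.066 -0.068 0.042 0 0 -0.16; 1 0.099 -0.102 0.064 0 0 -0.24; 1 0.132 -0.136 0.085 0 0 -0.31; 1 0.165 -0.170 0.106 0 0 -0.39; 1 0.198 -0.204 0.128 0 0 -0.47; 1 0.231 -0.238 0.149 0 0 -0.55; 1 0.264 -0.272 0.17 0 0 -0.62")

```text
clock: 1.15
position: [451.0, 348.9, 384.1]
tcp_rot: [0.441, 0.898, -0.001, -0.0]
force: [0.0, 0.3, 0.2]
finger_gap: 10.3
```

Emit:
servo_tool(steps="1 0.02 -0.055 0 0 0 -0.1; 1 0.035 -0.11 0 0 0 -0.2; 1 0.05 -0.165 0 0 0 -0.3; 1 0.06 -0.22 0 0 0 -0.4; 1 0.07 -0.275 0 0 0 -0.5; 1 0.075 -0.33 0 0 0 -0.6; 1 0.075 -0.38 0 0 0 -0.7; 1 0.07 -0.43 0 0 0 -0.78")

```text
clock: 2.15
position: [520.7, -82.7, 383.9]
tcp_rot: [0.75, 0.662, -0.001, -0.001]
force: [1.0, -0.3, -0.4]
finger_gap: 0.1
```

Emit:
servo_tool(steps="1 0 -0.05 0 0 0 -0.08; 1 0 -0.1 0 0 0 -0.16; 1 -0.01 -0.155 0 0 0 -0.24; 1 -0.02 -0.21 0 0 0 -0.32; 1 -0.03 -0.26 0 0 0 -0.4; 1 -0.03 -0.289 0 0 0 -0.48; 1 -0.03 -0.289 -0.04 0 0 -0.54; 1 -0.03 -0.289 -0.08 0 0 -0.54")

```text
clock: 3.15
position: [490.6, -372.2, 302.7]
tcp_rot: [0.9, 0.437, -0.0, -0.001]
force: [0.2, -0.5, 0.1]
finger_gap: 0.6
```

Emit:
servo_tool(steps="1 0 0 -0.03 0 0 0; 1 0 0 -0.065 0 0 0; 1 0 0 -0.065 0 0 0; 1 0 0.005 -0.065 0 0 0; 1 0 0.01 -0.065 0 0 0; 1 0 0.012 -0.065 0 0 0; 1 0 0.012 -0.065 0 0 0; 1 0 0.012 -0.065 0 0 0")

```text
clock: 4.15
position: [490.6, -360.2, 238.0]
tcp_rot: [0.9, 0.437, -0.0, -0.0]
force: [0.9, -0.7, 0.1]
finger_gap: 0.4
```

```bash
python3 -c "
from h import *
grab('side','1');crop('side','1',300,120,580,330,2.8,'c5')"
```

```text
(no output)
```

View pics/c5.png

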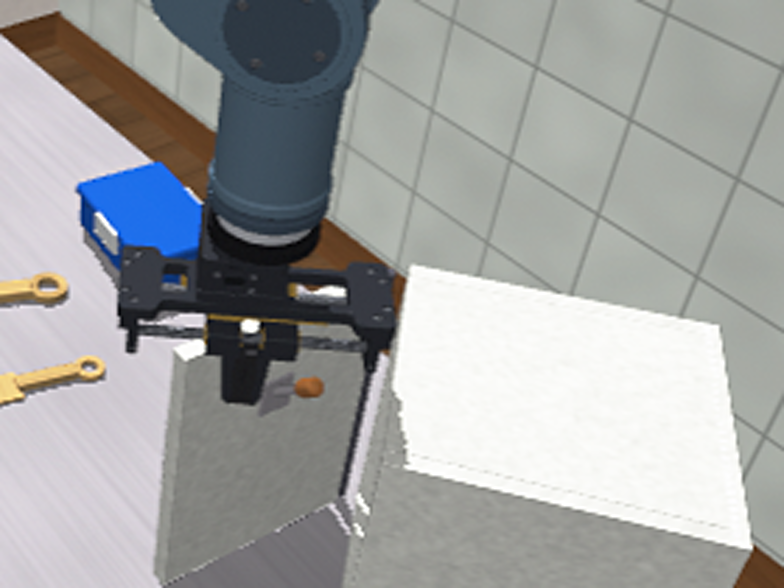

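```bash
python3 -c "
import numpy as np
h=np.array([667.5,-329]);p=np.array([490.6,-360.2])
for q in [.737,.85,.95,1.05,1.15,1.25,1.35,1.45,1.5,1.55,1.6,1.63]:
  t=np.radians(220)-q;o=24
  T=h+175*np.array([np.cos(t),np.sin(t)])+o*np.array([-np.sin(t),np.cos(t)])
  print(q,T.round(),(T-p).round())
"
```

```text
0.737 [ 492. -346.] [ 1. 14.]
0.85 [ 491. -326.] [ 0. 34.]
0.95 [ 492. -309.] [ 1. 52.]
1.05 [ 495. -291.] [ 4. 69.]
1.15 [ 500. -274.] [ 9. 86.]
1.25 [ 506. -258.] [ 15. 103.]
1.35 [ 514. -242.] [ 23. 118.]
1.45 [ 523. -227.] [ 33. 133.]
1.5 [ 529. -220.] [ 38. 140.]
1.55 [ 534. -213.] [ 44. 147.]
1.6 [ 540. -207.] [ 50. 154.]
1.63 [ 544. -203.] [ 53. 157.]
```

Emit:
servo_tool(steps="1 0.001 0.014 0 0 0 0; 1 0 0.027 0 0 0 -0.02; 1 0 0.04 0 0 0 -0.04; 1 0.001 0.052 0 0 0 -0.06; 1 0.002 0.061 0 0 0 -0.08; 1 0.004 0.069 0 0 0 -0.1; 1 0.006 0.078 0 0 0 -0.12; 1 0.009 0.086 0 0 0 -0.14")

```text
clock: 5.2
position: [499.6, -273.8, 237.9]
tcp_rot: [0.928, 0.372, -0.0, -0.001]
force: [-0.5, -1.8, 1.1]
finger_gap: 0.8
```

Emit:
servo_tool(steps="1 0.003 0.009 0 0 0 -0.01; 1 0.006 0.017 0 0 0 -0.02; 1 0.010 0.025 0 0 0 -0.03; 1 0.014 0.032 0 0 0 -0.04; 1 0.019 0.039 0 0 0 -0.05; 1 0.024 0.047 0 0 0 -0.06; 1 0.029 0.054 0 0 0 -0.07; 1 0.032 0.057 0 0 0 -0.08")

```text
clock: 6.2
position: [531.8, -215.9, 237.8]
tcp_rot: [0.942, 0.335, -0.001, -0.001]
force: [-0.9, -0.9, 0.8]
finger_gap: 0.2
```

Emit:
servo_tool(steps="1 0.003 0.004 0 0 0 -0.01; 1 0.006 0.007 0 0 0 -0.02; 1 0.008 0.010 0 0 0 -0.03; 1 0.011 0.013 0 0 0 -0.03; 1 0.013 0.015 0 0 0 -0.03; 1 0.015 0.016 0 0 0 -0.03; 1 0.015 0.016 0 0 0 -0.03; 1 0.015 0.016 0 0 0 -0.03")

```text
clock: 7.2
position: [544.1, -201.5, 237.7]
tcp_rot: [0.948, 0.32, -0.003, -0.001]
force: [-7.7, -4.1, 4.9]
finger_gap: 0.3
```

```bash
python3 -c "
from h import *
grab('scene','2');crop('scene','2',120,110,290,250,4.5,'c6')"
```

```text
(no output)
```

View pics/c6.png

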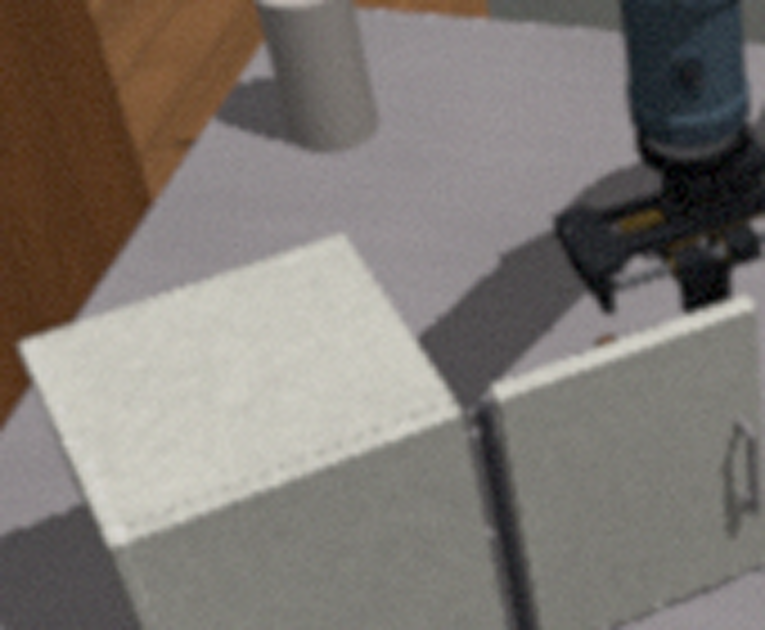

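Emit:
servo_tool(steps="1 -0.02 -0.016 0 0 0 0; 1 -0.04 -0.03 0 0 0 0; 1 -0.045 -0.03 0.04 0 0 0; 0.8 -0.045 -0.02 0.09 0 0 -0.05; 0.5 -0.04 0.02 0.11 0 0 -0.15; 0.2 -0.03 0.08 0.11 0 0 -0.25; 0 -0.02 0.14 0.11 0 0 -0.4; 0 -0.01 0.2 0.11 0 0 -0.55")

```text
clock: 8.25
position: [533.5, -0.7, 347.9]
tcp_rot: [0.999, 0.047, -0.002, -0.003]
force: [0.2, -0.3, -0.5]
finger_gap: 48.7
```

Emit:
servo_tool(steps="0 0 0.04 -0.01 0 0 -0.1; 0 0 0.08 -0.03 0 0 -0.2; 0 0 0.093 -0.06 0 0 -0.3; 0 0 0.093 -0.10 0 0 -0.4; 0 0 0.093 -0.14 0 0 -0.45; 0 0 0.093 -0.16 0 0 -0.45; 0 0 0.093 -0.16 0 0 -0.45; 0 0 0.093 -0.16 0 0 -0.45")

```text
clock: 9.25
position: [534.5, 92.0, 189.3]
tcp_rot: [0.984, -0.177, -0.0, -0.004]
force: [-0.2, -0.1, 0.0]
finger_gap: 87.8
```

```bash
python3 -c "
from h import *
grab('wrist','3');grab('scene','3')
from cell import arm
print(arm.observe())"
```

```text
{'clock': 9.35, 'joint_positions': array([-0.95769385,  0.55209808,  0.96982172,  1.89009251, -0.55341197,
        0.99065   , -1.66503477]), 'qvel': array([-0.00295316,  0.00366525, -0.00376693,  0.0041954 , -0.00328663,
       -0.00257389, -0.00107222]), 'effort': array([ 1.02256928e-01, -3.94590175e+01,  1.24353969e+01, -2.05249804e+01,
       -9.80690442e-03, -6.33297488e-02,  3.29402486e-03]), 'position': array([534.4762028 ,  92.29221344, 189.31396783]), 'tcp_rot': array([ 9.84269865e-01, -1.76626346e-01, -8.96653736e-05, -3.99484618e-03]), 'force': array([ 0.21957141, -0.07460048, -0.33172423]), 'moment': array([ 0.00572855,  0.14647606, -0.01068162]), 'finger_gap': 88.2648468233429}
```

View pics/wrist3.png

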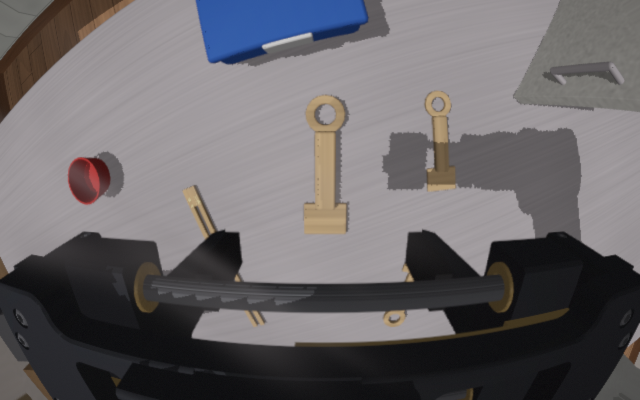

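View pics/scene3.png

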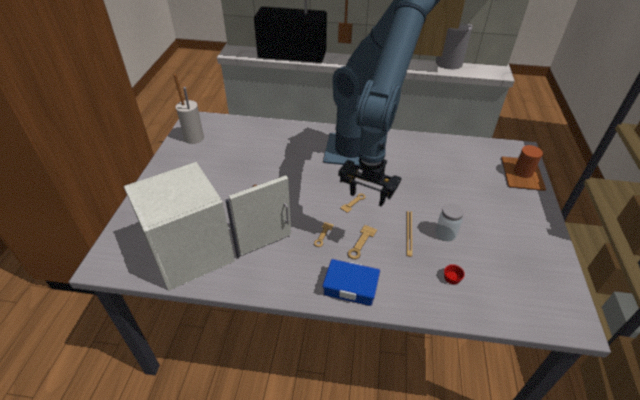

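```bash
python3 -c "
from h import *
np.set_printoptions(precision=1,suppress=True)
crop('wrist','3',280,80,380,250,4,'c7')
e=onz('wrist',325,113.5,5,'3');b=onz('wrist',325.5,233,4,'3')
print(e,b,np.hypot(*(e-b)[:2]),np.degrees(np.arctan2(*(e-b)[1::-1])))
for q in [(304,233),(346,233.5)]: print(onz('wrist',*q,4,'3'))
print('door',[onz('scene',*q,283,'3') for q in [(289,179),(231,193)]])
"
```

```text
[597.9  68.3   5. ] [460.9 118.1   4. ] 145.73079087538883 -20.016888664625526
[470.1 143.4   4. ]
[451.4  94.4   4. ]
door [array([ 550. , -160.6,  283. ]), array([ 641.1, -323. ,  283. ])]
```

View pics/c7.png

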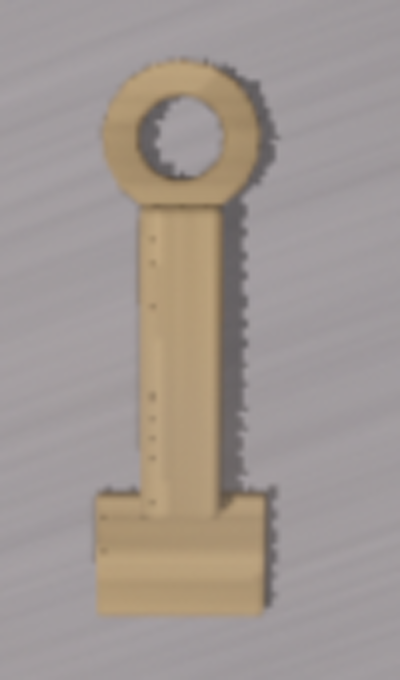

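Emit:
servo_tool(steps="0 0.001 0 -0.05 0 0 0; 0 0.002 0 -0.1 0 0 0.005; 0 0.002 0 -0.14 0 0 0.005; 0 0.002 0 -0.165 0 0 0.005; 0 0.002 0 -0.178 0 0 0.005; 0 0.002 0 -0.185 0 0 0.005; 0 0.002 0 -0.185 0 0 0.005; 0.3 0.002 0 -0.185 0 0 0.005")

```text
clock: 10.35
position: [537.2, 92.5, 5.2]
tcp_rot: [0.985, -0.174, 0.001, -0.004]
force: [0.1, -0.3, 0.8]
finger_gap: 80.2
```

Emit:
servo_tool(steps="0.6 0 0 -0.001 0 0 0; 0.9 0 0 -0.001 0 0 0; 1 0 0 -0.001 0 0 0; 1 0 0 -0.001 0 0 0; 1 0 0 -0.001 0 0 0; 1 0 0 0.01 0 0 0; 1 0 0 0.04 0 0 0; 1 0 0 0.08 0 0 0")

```text
clock: 11.35
position: [536.7, 92.2, 86.2]
tcp_rot: [0.985, -0.174, 0.0, -0.004]
force: [0.9, 0.0, -0.1]
finger_gap: 0.8
```

```bash
python3 -c "
from h import *
grab('wrist','4')
from cell import arm
print(arm.observe())"
```

```text
{'clock': 11.4, 'joint_positions': array([-0.84578892,  0.68612546,  0.82464994,  1.9451534 , -0.70689352,
        0.81449765, -1.54581969]), 'qvel': array([ 0.03620026,  0.03435681, -0.03298903, -0.01528596, -0.08408439,
       -0.11163722,  0.06672578]), 'effort': array([ -2.31695741, -34.94970918,   8.41727704, -12.44377434,
        -0.13976227,   0.15806768,   0.08495173]), 'position': array([539.84676401,  92.02937861,  90.84884439]), 'tcp_rot': array([ 0.98459936, -0.17471398,  0.00318605, -0.00538313]), 'force': array([ 1.41397689, -0.2886356 ,  3.44795298]), 'moment': array([-0.05851041, -0.07626226,  0.02518766]), 'finger_gap': 0.5891205033427326}
```

View pics/wrist4.png

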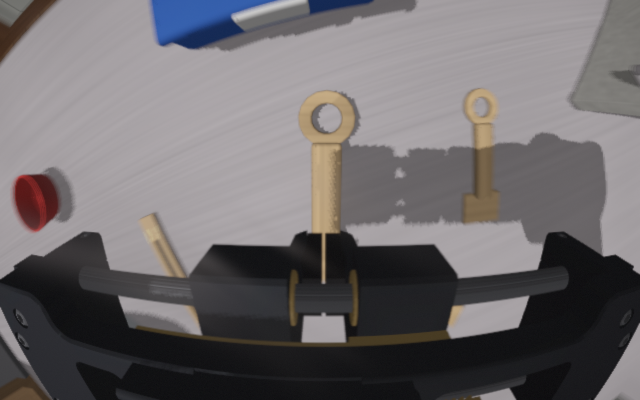

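```bash
python3 -c "
from h import *
np.set_printoptions(precision=1,suppress=True)
# camera pose moving; use
print(onz('wrist',327,118,5,'4'))
p=grab('wrist','5');grab('side','5');crop('wrist','5',240,60,420,260,3,'c8');crop('side','5',200,140,400,280,4,'c9')
from cell import arm
print(arm.observe()['position'])"
```

```text
[596.9  68.    5. ]
[538.7  92.7  87.3]
```

View pics/c8.png

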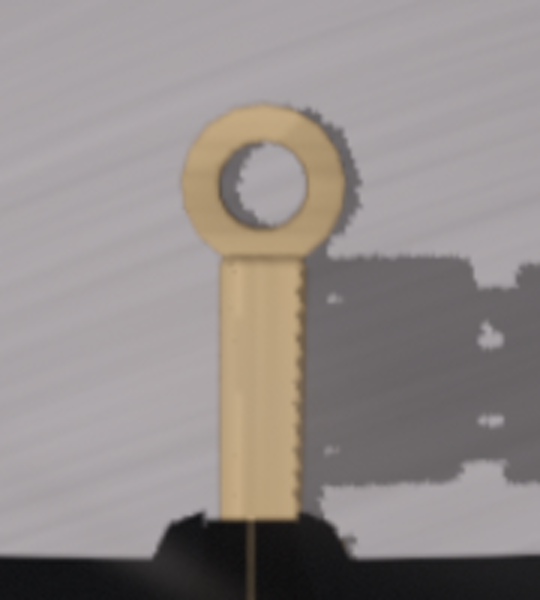

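View pics/c9.png

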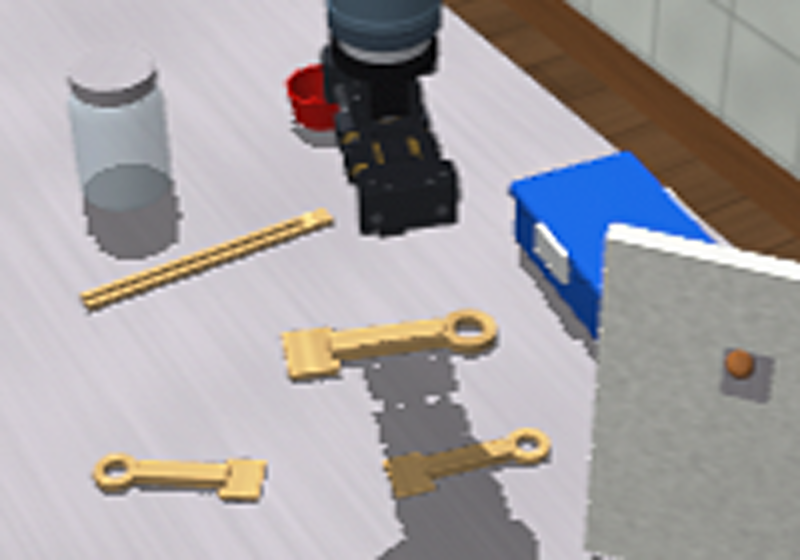

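Emit:
servo_tool(steps="0 -0.002 0 0 0 0 0; 0 -0.002 0 0 0 0 0; 0.2 -0.002 0 0 0 0 0; 0.4 -0.002 0 0 0 0 0; 0.4 -0.002 0 -0.02 0 0 0; 0.4 -0.002 0 -0.045 0 0 0; 0.4 -0.002 0 -0.07 0 0 0; 0.4 -0.002 0 -0.084 0 0 0")

```text
clock: 12.5
position: [535.4, 92.4, 1.1]
tcp_rot: [0.985, -0.174, 0.001, -0.005]
force: [-1.0, 0.4, -0.1]
finger_gap: 53.0
```

Emit:
servo_tool(steps="1 0.001 -0.0005 0.002 0 0 0; 1 0.001 -0.0005 0.002 0 0 0; 1 0.001 -0.0005 0.002 0 0 0; 1 0.001 -0.0005 0.002 0 0 0; 1 0.001 -0.0005 0.002 0 0 0; 1 0.001 -0.0005 0.002 0 0 0; 1 0.001 -0.0005 0.002 0 0 0; 1 0.001 -0.0005 0.002 0 0 0")

```text
clock: 13.5
position: [536.4, 91.9, 3.1]
tcp_rot: [0.985, -0.174, 0.001, -0.005]
force: [-1.0, 1.1, 0.5]
finger_gap: 0.6
```

```bash
python3 -c "
from h import *
p=grab('wrist','6');grab('side','6');grab('scene','6');crop('side','6',200,140,400,280,4,'c10');crop('scene','6',300,150,440,270,5,'c11')"
```

```text
(no output)
```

View pics/wrist6.png

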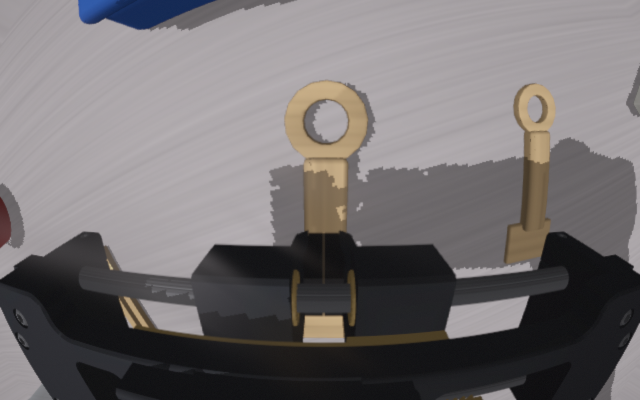

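View pics/c10.png

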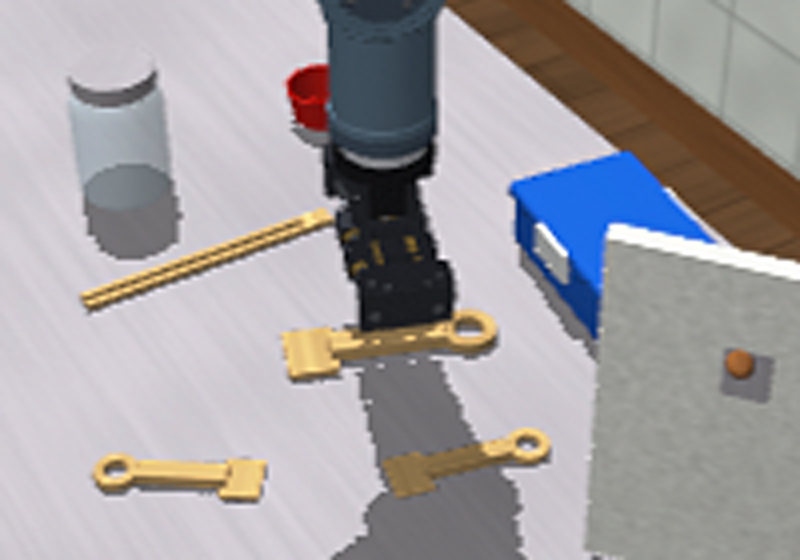

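View pics/c11.png

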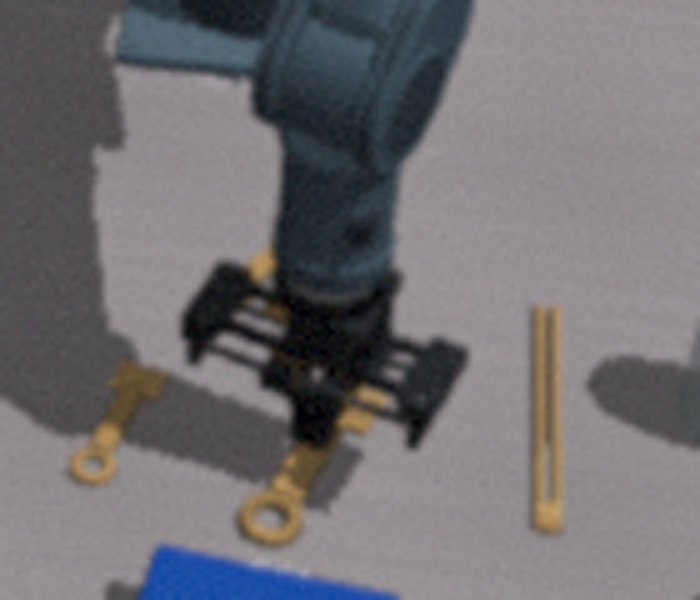

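```bash
python3 -c "
from h import *
from cell import arm
np.set_printoptions(precision=1,suppress=True)
for q in [(370,320),(405,322),(445,315),(405,300),(400,270)]: print(q,dep('side',200+q[0]/4,140+q[1]/4,'6'))
for q in [(325,240),(315,240),(335,240),(324,236),(290,260),(360,260),(324,265),(325,330),(325,225)]: print('w',q,dep('wrist',*q,'6'))
for q in [(312,430),(315,440),(318,425),(330,420)]: print('s',q,dep('scene',300+q[0]/5,150+q[1]/5,'6'))
s=arm.observe();p=s['position'];r=R.from_quat(s['tcp_rot'])
for k in [0,-14,-40]: print(p+r.apply([0,0,k]),proj('wrist',p+r.apply([0,0,k]),'6'))
print(r.as_matrix())
"
```

```text
(370, 320) [481.5  17.4 104.6]
(405, 322) [506.5  11.1  96.2]
(445, 315) [531.7  -2.4 101.2]
(405, 300) [503.1   4.8 122.5]
(400, 270) [509.   21.5 135.6]
w (325, 240) [545.8  87.6  39. ]
w (315, 240) [548.   91.8  40.5]
w (335, 240) [544.1  83.1  39. ]
w (324, 236) [545.6  88.2  33.1]
w (290, 260) [572.1  86.7 108.3]
w (360, 260) [565.3  70.8 106.3]
w (324, 265) [537.4  91.1  47.5]
w (325, 330) [468.4 115.7   8.2]
w (325, 225) [545.   87.9  16.7]
s (312, 430) [543.3  90.5  46.1]
s (315, 440) [544.4  93.3  37.2]
s (318, 425) [546.9  94.1  55.9]
s (330, 420) [549.5 101.9  65.4]
[536.4  91.9   3. ] [323.8 231.6]
[536.3  91.8  17. ] [323.8 241. ]
[536.2  91.6  43. ] [323.9 262.9]
[[ 0.9 -0.3  0. ]
 [-0.3 -0.9  0. ]
 [ 0.  -0.  -1. ]]
```

```bash
python3 -c "
from h import *
from cell import arm
np.set_printoptions(precision=1,suppress=True)
s=arm.observe();p=s['position'];r=R.from_quat(s['tcp_rot'])
for x in (0,9,11):
  for k in [0,-10,-20,-26,-30]: print(x,k,proj('wrist',p+r.apply([x,0,k]),'6'))
for t in ['0','6']:
  D=np.load(f'pics/wrist{t}.npy')
  for u in ([235,240,410] if t=='0' else [318,330]):
    for v in range(222,262,4):
      print(t,u,v,D[v,u].round(0),end=' ')
      if t=='6': print(r.inv().apply(dep('wrist',u,v,t)-p))
      else:
        r0=R.from_quat([1.44839643e-01,9.89454775e-01,-8.50521805e-04,-5.36577944e-05]);print(r0.inv().apply(dep('wrist',u,v,t)-np.array([186.2,622.1,213.35])))
crop('wrist','6',260,200,400,350,5,'c12')
"
```

```text
0 0 [323.8 231.6]
0 -10 [323.8 238.2]
0 -20 [323.8 245.5]
0 -26 [323.9 250.3]
0 -30 [323.9 253.7]
9 0 [323.8 217.5]
9 -10 [323.8 223.5]
9 -20 [323.9 230.1]
9 -26 [323.9 234.5]
9 -30 [323.9 237.6]
11 0 [323.8 214.3]
11 -10 [323.8 220.1]
11 -20 [323.9 226.6]
11 -26 [323.9 230.9]
11 -30 [323.9 233.9]
0 235 222 409.0 [ -76.7 -119.5  211.3]
0 235 226 411.0 [ -82.8 -120.2  211.9]
0 235 230 410.0 [ -87.9 -120.1  209.8]
0 235 234 156.0 [  7.3 -45.5 -27.8]
0 235 238 149.0 [  8.  -43.6 -34.6]
0 235 242 150.0 [  5.8 -43.8 -34.6]
0 235 246 149.0 [  4.2 -43.6 -36.1]
0 235 250 150.0 [  1.7 -44.  -35.4]
0 235 254 150.0 [ -0.1 -44.  -36.4]
0 235 258 149.0 [ -1.9 -43.9 -37.4]
0 240 222 409.0 [ -76.8 -112.4  211.7]
0 240 226 411.0 [ -82.6 -112.9  211.6]
0 240 230 410.0 [ -87.7 -112.9  209.6]
0 240 234 412.0 [ -93.6 -113.4  209.6]
0 240 238 414.0 [-100.  -114.3  210.7]
0 240 242 418.0 [-106.9 -115.4  212.4]
0 240 246 419.0 [-112.7 -115.8  211.5]
0 240 250 157.0 [ -1.4 -43.4 -28.8]
0 240 254 158.0 [ -4.  -43.7 -28.5]
0 240 258 158.0 [ -6.1 -43.8 -29.1]
0 410 222 409.0 [-76.7 118.5 211.4]
0 410 226 411.0
[... 328 characters left out ...]
0.8  -3.2 -12.4]
6 318 226 171.0 [  8.4  -3.2 -12.4]
6 318 230 172.0 [  5.9  -3.2 -12.2]
6 318 234 153.0 [ 10.8  -2.9 -29.7]
6 318 238 150.0 [ 10.1  -2.9 -33.1]
6 318 242 145.0 [ 10.5  -2.8 -38.8]
6 318 246 142.0 [ 10.   -2.7 -42.1]
6 318 250 138.0 [  9.7  -2.7 -45.7]
6 318 254 134.0 [  9.7  -2.6 -50. ]
6 318 258 128.0 [ 10.9  -2.5 -56.1]
6 330 222 171.0 [ 10.5   3.4 -11.6]
6 330 226 170.0 [  8.5   3.4 -12.7]
6 330 230 170.0 [  6.4   3.4 -13.4]
6 330 234 155.0 [ 10.3   3.1 -28.3]
6 330 238 150.0 [ 10.1   3.  -33. ]
6 330 242 146.0 [  9.9   2.9 -37.3]
6 330 246 141.0 [ 10.3   2.8 -42.8]
6 330 250 136.0 [ 10.8   2.7 -48. ]
6 330 254 134.0 [  9.8   2.6 -50.1]
6 330 258 129.0 [ 10.4   2.5 -55.1]
```

View pics/c12.png

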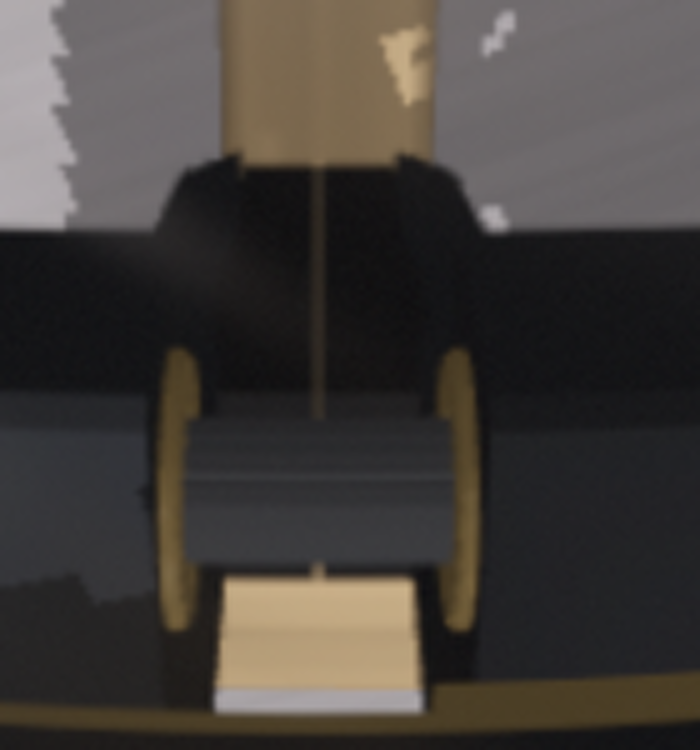

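Emit:
servo_tool(steps="0.2 0 0 0.003 0 0 0; 0.3 0 0 0.003 0 0 0; 0.4 0 0 0.003 0 0 0; 0.4 0 0 0.003 0 0 0; 0.4 0 0 -0.004 0 0 0; 0.4 0 0 -0.012 0 0 0; 0.4 0 0 -0.018 0 0 0; 0.4 0 0 -0.022 0 0 0")

```text
clock: 14.65
position: [536.1, 91.8, -19.6]
tcp_rot: [0.985, -0.174, 0.001, -0.005]
force: [-0.9, 1.0, 0.2]
finger_gap: 52.9
```

Emit:
servo_tool(steps="0.4 0 0 -0.002 0 0 0; 0.4 0 0 -0.003 0 0 0; 1 0 0 -0.003 0 0 0; 1 0 0 -0.003 0 0 0; 1 0 0 -0.003 0 0 0; 1 0 0 -0.003 0 0 0; 1 0 0 -0.003 0 0 0; 1 0 0 -0.003 0 0 0")

```text
clock: 15.65
position: [536.3, 91.8, -22.4]
tcp_rot: [0.985, -0.174, 0.001, -0.005]
force: [-0.4, -0.0, 2.6]
finger_gap: 23.8
```

Emit:
servo_tool(steps="1 0 0 0.01 0 0 0; 1 0 0 0.03 0 0 0; 1 0 0 0.06 0 0 0; 1 0 0 0.1 0 0 0; 1 0 0 0.14 0 0 0; 1 0 0 0.18 0 0 0; 1 0 0 0.2 0 0 0; 1 0 0 0.2 0 0 0")

```text
clock: 16.65
position: [536.8, 92.1, 178.7]
tcp_rot: [0.985, -0.174, 0.002, -0.005]
force: [-0.9, 0.8, -1.0]
finger_gap: 23.7
```

```bash
python3 -c "
from h import *
np.set_printoptions(precision=2,suppress=True)
grab('wrist','7');grab('side','7');grab('scene','7')
crop('side','7',330,170,530,310,4,'c13')
from cell import arm
s=arm.observe();print(s['joint_positions'],s['position'],s['tcp_rot'],s['finger_gap'],s['force'])"
```

```text
[-0.94  0.57  0.95  1.9  -0.57  0.97 -1.64] [535.23  91.92 176.28] [ 0.98 -0.17 -0.   -0.  ] 23.474773330189425 [ 0.07 -0.03 -0.79]
```

View pics/wrist7.png

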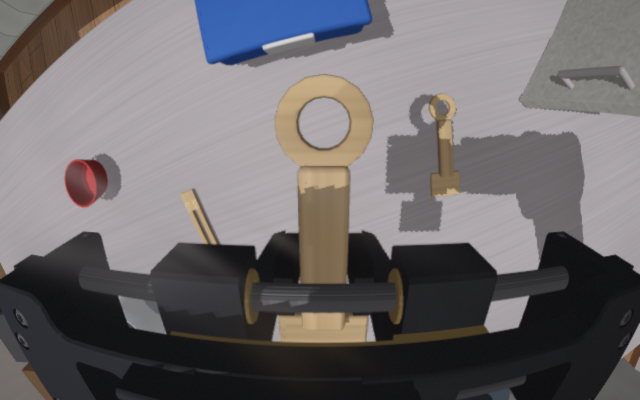

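View pics/c13.png

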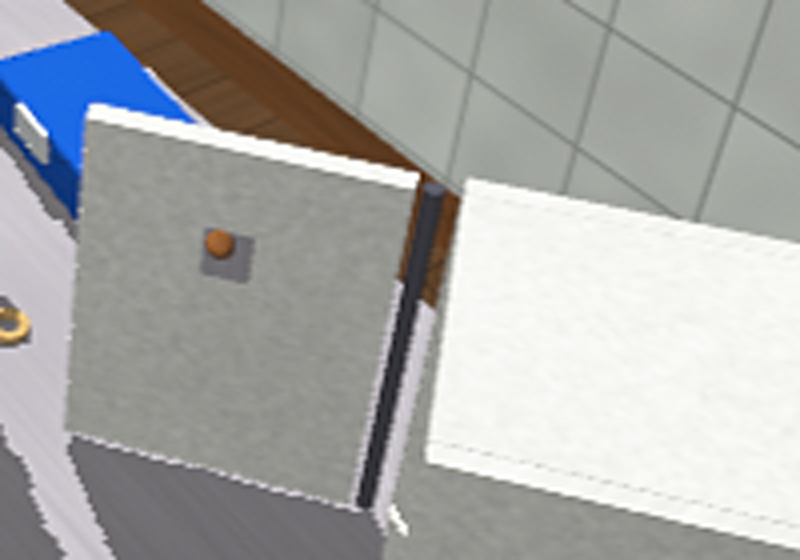

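View pics/scene7.png

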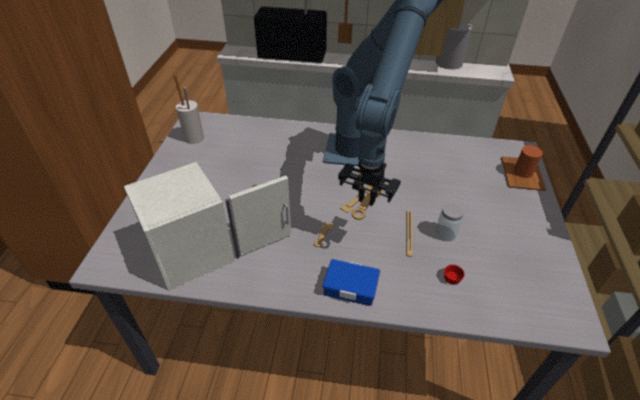

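```bash
cat >> h.py <<'E'
hinge=np.array([667.5,-329.,285]);YAW=np.radians(40)
def pegframe(q=1.6,h=hinge,yaw=YAW):
    t=yaw+np.pi-q;d=np.array([np.cos(t),np.sin(t),0]);n=np.array([-np.sin(t),np.cos(t),0])
    foot=h+110*d+8*n;foot[2]=205
    z=(n+[0,0,1])/np.sqrt(2);x=-d;y=np.cross(z,x)
    return foot,np.stack([x,y,z],1)
E
python3 -c "
from h import *
np.set_printoptions(precision=2,suppress=True)
from cell import arm
s=arm.observe();p=s['position'];r=R.from_quat(s['tcp_rot'])
for q in [(324,123)]:
  o,d=ray('wrist',*q,'7');o=r.inv().apply(o-p);d=r.inv().apply(d)
  for zz in (-27.4,):print('eye tool',o+d*(zz-o[2])/d[2])
  print(r.inv().apply(dep('wrist',324,90,'7')-p))
f,P=pegframe();print(f,P)
for k in (0,40,62): print(k,f+k*P[:,2],proj('side',f+k*P[:,2],'7'),proj('scene',f+k*P[:,2],'7'))
c=lambda a,b:(330+a/4,170+b/4)
for q in [(88,122),(417,188),(93,103),(420,172)]: print('door',onz('side',*c(*q),283,'7'))
t=np.radians(220)-1.6;d=np.array([np.cos(t),np.sin(t),0]);n=np.array([-np.sin(t),np.cos(t),0])
for rr in (204,10):
  for o in (8,-8): print('pred',rr,o,hinge+rr*d+o*n)
print(dep('side',*c(219,240),'7'))
print('foot patch corners',[proj('side',f+P@np.array(v),'7') for v in [(0,0,0)]])
"
```

```text
eye tool [ 66.21  -0.66 -27.4 ]
[ 81.28  -0.66 -36.57]
[ 593.01 -247.67  205.  ] [[ 0.62  0.55 -0.55]
 [-0.78  0.44 -0.44]
 [-0.    0.71  0.71]]
0 [ 593.01 -247.67  205.  ] [386.31 233.14] [261.04 203.1 ]
40 [ 570.82 -265.21  233.28] [384.91 231.74] [256.63 191.54]
62 [ 558.62 -274.86  248.84] [384.09 230.92] [254.2  185.17]
door [ 535.   -179.25  283.  ]
door [ 657.86 -325.82  283.  ]
door [ 548.38 -165.77  283.  ]
door [ 669.41 -316.25  283.  ]
pred 204 8 [ 534.71 -173.93  285.  ]
pred 204 -8 [ 547.27 -164.    285.  ]
pred 10 8 [ 655.02 -326.12  285.  ]
pred 10 -8 [ 667.57 -316.19  285.  ]
[ 559.53 -275.64  251.8 ]
foot patch corners [array([386.31, 233.14])]
```

```bash
python3 -c "
from h import *
np.set_printoptions(precision=1,suppress=True)
from cell import arm
s=arm.observe();p=s['position'];r=R.from_quat(s['tcp_rot'])
for q in [(324,80),(290,110),(355,110),(290,130),(355,130),(324,160),(324,180),(324,200),(324,220),(324,325)]: print(q,r.inv().apply(dep('wrist',*q,'7')-p))
E=np.load('pics/wrist7cam.npz')['extrinsics'];print(r.inv().apply(E[:3,3]-p))
E=np.load('pics/wrist6cam.npz')['extrinsics'];print(E[:3,3])
"
```

```text
(324, 80) [ 85.7  -0.7 -37. ]
(290, 110) [ 72.5 -15.6 -37.3]
(355, 110) [ 72.5  13.  -36.9]
(290, 130) [ 63.5 -15.8 -37. ]
(355, 130) [ 63.6  13.1 -37.6]
(324, 160) [ 49.7  -0.6 -35.9]
(324, 180) [ 41.5  -0.6 -40.8]
(324, 200) [ 31.9  -0.6 -39.5]
(324, 220) [ 22.2  -0.6 -39.4]
(324, 325) [-38.8  -0.5 -40.5]
[  71.2   -0.5 -174.9]
[602.   66.5 175.4]
```

```bash
cat >> h.py <<'E'
ET=np.array([65.5,0,-28.])
def hang(s,dx=0,dy=0,tilt=0):
    f,P=pegframe();Rt=np.stack([P[:,1],P[:,0],-P[:,2]],1)
    Rt=R.from_matrix(Rt)
    if tilt: Rt=R.from_rotvec(P[:,0]*tilt)*Rt
    e=f+P@np.array([dx,dy,s]);return e-Rt.apply(ET),Rt
E
python3 -c "
from h import *
np.set_printoptions(precision=3,suppress=True)
from cell import arm
s=arm.observe();p=s['position'];r=R.from_quat(s['tcp_rot'])
for k in (150,100,80,20):
  T,Rt=hang(k);print(k,T,T-p,(Rt*r.inv()).as_rotvec())
print(Rt.as_matrix(),np.linalg.norm((Rt*r.inv()).as_rotvec()))
# yaw first then tilt
Y=R.from_euler('z',58.3,degrees=True);print((Rt*(Y*r).inv()).as_rotvec())
"
```

```text
150 [ 488.999 -329.888  244.952] [ -46.232 -421.813   68.67 ] [ 0.122 -0.811  0.961]
100 [ 516.735 -307.963  209.596] [ -18.496 -399.887   33.315] [ 0.122 -0.811  0.961]
80 [ 527.829 -299.192  195.454] [  -7.402 -391.117   19.173] [ 0.122 -0.811  0.961]
20 [ 561.112 -272.882  153.028] [  25.881 -364.807  -23.254] [ 0.122 -0.811  0.961]
[[ 0.555  0.62   0.555]
 [ 0.439 -0.784  0.439]
 [ 0.707  0.    -0.707]] 1.2635579882235337
[ 0.482 -0.623 -0.002]
```

Emit:
servo_tool(steps="1 -0.005 -0.005 0.035 0.005 -0.03 0.04; 1 -0.015 -0.02 0.075 0.015 -0.09 0.11; 1 -0.025 -0.04 0.115 0.02 -0.15 0.18; 1 -0.035 -0.065 0.15 0.03 -0.21 0.25; 1 -0.045 -0.09 0.17 0.04 -0.27 0.32; 1 -0.055 -0.115 0.18 0.05 -0.33 0.39; 1 -0.065 -0.145 0.18 0.055 -0.37 0.44; 1 -0.075 -0.175 0.18 0.06 -0.41 0.48")

```text
clock: 17.8
position: [459.2, -83.4, 355.7]
tcp_rot: [0.976, 0.069, 0.193, -0.068]
force: [0.7, -0.2, -0.7]
finger_gap: 23.6
```

```bash
python3 -c "
from h import *
np.set_printoptions(precision=3,suppress=True)
from cell import arm
s=arm.observe();p=s['position'];r=R.from_quat(s['tcp_rot']);print(s['joint_positions'],s['finger_gap'],p)
for k in (190,150,100,80):
  T,Rt=hang(k);print(k,T,T-p,(Rt*r.inv()).as_rotvec())
"
```

```text
[-0.899 -0.367  0.942  2.114  0.142  0.879 -1.434] 23.618435867798347 [459.212 -83.354 355.659]
190 [ 466.81  -347.428  273.236] [   7.598 -264.075  -82.423] [ 0.06  -0.401  0.478]
150 [ 488.999 -329.888  244.952] [  29.787 -246.534 -110.707] [ 0.06  -0.401  0.478]
100 [ 516.735 -307.963  209.596] [  57.523 -224.609 -146.062] [ 0.06  -0.401  0.478]
80 [ 527.829 -299.192  195.454] [  68.617 -215.839 -160.204] [ 0.06  -0.401  0.478]
```

Emit:
servo_tool(steps="1 0.01 -0.03 0 0.005 -0.03 0.04; 1 0.015 -0.06 0 0.012 -0.08 0.1; 1 0.015 -0.095 0 0.02 -0.14 0.16; 1 0.015 -0.13 0 0.028 -0.19 0.22; 1 0.012 -0.165 -0.01 0.036 -0.24 0.28; 1 0.01 -0.2 -0.03 0.044 -0.29 0.35; 1 0.008 -0.235 -0.055 0.052 -0.35 0.42; 1 0.008 -0.264 -0.08 0.06 -0.4 0.478")

```text
clock: 18.8
position: [397.1, -204.2, 377.9]
tcp_rot: [0.881, 0.295, 0.357, -0.097]
force: [0.0, -0.3, -0.8]
finger_gap: 23.9
```

```bash
python3 -c "
from h import *
np.set_printoptions(precision=3,suppress=True)
from cell import arm
s=arm.observe();p=s['position'];r=R.from_quat(s['tcp_rot']);print(s['joint_positions'],s['finger_gap'],p)
for k in (190,150,100,80):
  T,Rt=hang(k);print(k,T,T-p,(Rt*r.inv()).as_rotvec())
"
```

```text
[-0.543 -0.372  1.258  2.127 -0.46   0.975  0.039] 23.88518693672827 [ 397.09  -204.156  377.925]
190 [ 466.81  -347.428  273.236] [  69.72  -143.273 -104.689] [0.049 0.001 0.039]
150 [ 488.999 -329.888  244.952] [  91.908 -125.732 -132.974] [0.049 0.001 0.039]
100 [ 516.735 -307.963  209.596] [ 119.644 -103.807 -168.329] [0.049 0.001 0.039]
80 [ 527.829 -299.192  195.454] [ 130.739  -95.037 -182.471] [0.049 0.001 0.039]
```

Emit:
servo_tool(steps="1 0.01 -0.02 -0.015 0 0 0; 1 0.02 -0.04 -0.03 0 0 0; 1 0.03 -0.06 -0.045 0.01 0 0.01; 1 0.04 -0.08 -0.06 0.02 0 0.02; 1 0.05 -0.1 -0.075 0.03 0 0.02; 1 0.06 -0.12 -0.09 0.04 0 0.03; 1 0.07 -0.143 -0.105 0.05 0 0.04; 1 0.07 -0.143 -0.105 0.05 0 0.04")

```text
clock: 19.8
position: [387.4, -203.0, 375.3]
tcp_rot: [0.88, 0.297, 0.358, -0.102]
force: [-0.3, -0.3, -0.4]
finger_gap: 23.3
```

```bash
cat > st.py <<'E'
from h import *
np.set_printoptions(precision=3,suppress=True)
from cell import arm
s=arm.observe();p=s['position'];r=R.from_quat(s['tcp_rot']);print(s['clock'],s['joint_positions'],s['finger_gap'],p,s['force'])
for k in (190,130,100,80,20):
  T,Rt=hang(k);print(k,T,T-p,(Rt*r.inv()).as_rotvec())
f,P=pegframe();e=p+r.apply(ET);print('eye in peg',P.T@(e-f))
E
python3 st.py
```

```text
19.8 [-0.519 -0.373  1.259  2.137 -0.467  0.992  0.064] 23.26707214629094 [ 387.427 -203.04   375.289] [-0.293 -0.26  -0.439]
190 [ 466.81  -347.428  273.236] [  79.383 -144.388 -102.054] [0.041 0.001 0.032]
130 [ 500.093 -321.118  230.809] [ 112.666 -118.077 -144.48 ] [0.041 0.001 0.032]
100 [ 516.735 -307.963  209.596] [ 129.307 -104.922 -165.693] [0.041 0.001 0.032]
80 [ 527.829 -299.192  195.454] [ 140.402  -96.152 -179.835] [0.041 0.001 0.032]
20 [ 561.112 -272.882  153.028] [ 173.685  -69.841 -222.262] [0.041 0.001 0.032]
eye in peg [-163.783   92.102  241.258]
```

```bash
cat > kin.py <<'E'
import numpy as np,itertools
from scipy.spatial.transform import Rotation as R
from scipy.optimize import least_squares
S=[([-1.34621763,.5371781,-.00442349,1.53881638,.00260842,1.06730821,-.0711861],[186.20149,622.0965,213.35365],[.144839643,.989454775,-.000850521,-.0000536578]),
([-0.95769385,0.55209808,0.96982172,1.89009251,-0.55341197,0.99065,-1.66503477],[534.4762028,92.29221344,189.31396783],[9.84269865e-01,-1.76626346e-01,-8.96653736e-05,-3.99484618e-03]),
([-0.84578892,0.68612546,0.82464994,1.9451534,-0.70689352,0.81449765,-1.54581969],[539.84676401,92.02937861,90.84884439],[0.98459936,-0.17471398,0.00318605,-0.00538313]),
([-.899,-.367,.942,2.114,.142,.879,-1.434],[459.212,-83.354,355.659],[.976,.069,.193,-.068]),
([-.543,-.372,1.258,2.127,-.46,.975,.039],[397.09,-204.156,377.925],[.881,.295,.357,-.097]),
([-.519,-.373,1.259,2.137,-.467,.992,.064],[387.427,-203.04,375.289],[.88,.297,.358,-.102])]
def ori(j,sg,c0,c7):
    return R.from_euler('ZYZYZYZ',[c0+sg[0]*j[0],sg[1]*j[1],sg[2]*j[2],sg[3]*j[3],sg[4]*j[4],sg[5]*j[5],sg[6]*j[6]+c7])
if __name__=="__main__":
    best=[]
    for s in itertools.product([1,-1],repeat=4):
        sg=[s[0],1,s[1],1,s[2],1,s[3]]
        def res(x): return np.concatenate([(R.from_quat(q).inv()*ori(j,sg,*x)).as_rotvec() for j,p,q in S])
        for x0 in itertools.product(range(0,7,2),repeat=2):
            r=least_squares(res,x0);best.append((r.cost,sg,r.x))
    best.sort(key=lambda a:a[0])
    for b in best[:3]+best[40:42]:print(b)
E
python3 kin.py
```

```text
Traceback (most recent call last):
  File "kin.py", line 18, in <module>
    r=least_squares(res,x0);best.append((r.cost,sg,r.x))
  File "kin.py", line 16, in res
    def res(x): return np.concatenate([(R.from_quat(q).inv()*ori(j,sg,*x)).as_rotvec() for j,p,q in S])
                                                             ~~~^^^^^^^^^
  File "kin.py", line 11, in ori
    return R.from_euler('ZYZYZYZ',[c0+sg[0]*j[0],sg[1]*j[1],sg[2]*j[2],sg[3]*j[3],sg[4]*j[4],sg[5]*j[5],sg[6]*j[6]+c7])
           ~~~~~~~~~~~~^^^^^^^^^^^^^^^^^^^^^^^^^^^^^^^^^^^^^^^^^^^^^^^^^^^^^^^^^^^^^^^^^^^^^^^^^^^^^^^^^^^^^^^^^^^^^^^^
  File "scipy/spatial/transform/_rotation.pyx", line 1413, in scipy.spatial.transform._rotation.Rotation.from_euler
ValueError: Expected axis specification to be a non-empty string of upto 3 characters, got ZYZYZYZ
```

```bash
python3 - <<'E'
s=open('kin.py').read()
i=s.index("    return R.from_euler(");j=s.index("\n",i)
s=s[:i]+"    a=[c0+sg[0]*j[0]]+[sg[i]*j[i] for i in range(1,6)]+[sg[6]*j[6]+c7]\n    return R.from_euler('ZYZ',a[:3])*R.from_euler('YZY',a[3:6])*R.from_euler('Z',a[6])"+s[j:]
open('kin.py','w').write(s)
E
python3 kin.py
```

```text
(np.float64(1.762304855752773e-06), [-1, 1, -1, 1, -1, 1, -1], array([6.28231742, 7.85323943]))
(np.float64(1.7623048557531774e-06), [-1, 1, -1, 1, -1, 1, -1], array([6.28231742, 1.57005413]))
(np.float64(1.7623048557531931e-06), [-1, 1, -1, 1, -1, 1, -1], array([6.28231742, 7.85323943]))
(np.float64(1.9458626367004808), [-1, 1, -1, 1, 1, 1, -1], array([0.69713264, 2.67526317]))
(np.float64(1.9458626371452536), [-1, 1, -1, 1, 1, 1, -1], array([6.9788289 , 2.67377789]))
```

```bash
cat > kf.py <<'E'
from kin import *
def frames(j):
    sg=[-1,1,-1,1,-1,1,-1];ax='ZYZYZYZ';r=R.identity();o=[]
    for i in range(7):
        r=r*R.from_euler(ax[i],sg[i]*j[i]+(np.pi/2 if i==6 else 0));o.append(r.as_matrix())
    return o
def rows(j):
    F=frames(j);c=[np.array([[0],[0],[1.]]),F[2][:,[0,2]],F[4][:,[0,2]],F[5][:,[0,2]]]
    return np.hstack(c)
if __name__=="__main__":
    A=np.vstack([rows(j) for j,p,q in S]);b=np.concatenate([p for j,p,q in S])
    x,_,rk,sv=np.linalg.lstsq(A,b,rcond=None);print(x.round(1),rk,sv.round(2));print((A@x-b).reshape(-1,3).round(1))
E
python3 kf.py
```

```text
[329.   15.4 464.8 -49.4 414.5 -13.3 349.7] 7 [4.75 4.19 1.01 0.83 0.38 0.14 0.13]
[[-43.4  12.4   0. ]
 [ -5.   10.2  -5. ]
 [ -1.6   4.5  -5.6]
 [  1.6  34.5  16.2]
 [ -3.1  -2.6  -2.4]
 [ -3.3  -3.6  -3.1]]
```

```bash
cat > kf.py <<'E'
from kin import *
def frames(j):
    sg=[-1,1,-1,1,-1,1,-1];ax='ZYZYZYZ';r=R.identity();o=[]
    for i in range(7):
        r=r*R.from_euler(ax[i],sg[i]*j[i]+(np.pi/2 if i==6 else 0));o.append(r.as_matrix())
    return o
def rows(j,m=1):
    F=frames(j);z=np.array([[0],[0],[1.]])
    c={1:[z,F[1][:,[1]],F[2][:,[0,1,2]],F[4][:,[0,1,2]],F[5][:,[0,2]]],
       2:[z,F[2][:,[0,2]],F[3][:,[0]],F[4][:,[2]],F[4][:,[0]],F[5][:,[0,2]]],
       3:[z,F[1][:,[1]],F[2][:,[0,2]],F[3][:,[0,1]],F[4][:,[2]],F[5][:,[0,1,2]]],
       4:[z,F[0][:,[0,1]],F[2][:,[0,1,2]],F[3][:,[0]],F[4][:,[1,2]],F[5][:,[0,2]]],}[m]
    return np.hstack(c)
if __name__=="__main__":
  for m in (1,2,3,4):
    A=np.vstack([rows(j,m) for j,p,q in S]);b=np.concatenate([p for j,p,q in S])
    x,_,rk,sv=np.linalg.lstsq(A,b,rcond=None);print(m,x.round(1),rk,sv.round(2));print(np.abs(A@x-b).max(), (A@x-b).reshape(-1,3).round(1))
E
python3 kf.py
```

```text
1 [ 3.484e+02 -2.450e+01 -1.000e-01 -2.010e+01  5.044e+02  2.000e-01
 -4.000e-01  4.460e+02 -2.000e-01  3.523e+02] 10 [4.77 4.7  3.56 1.09 0.79 0.61 0.4  0.34 0.13 0.13]
0.3049552674569327 [[ 0.   0.  -0. ]
 [ 0.  -0.  -0. ]
 [ 0.  -0.   0. ]
 [-0.   0.   0. ]
 [ 0.2  0.3  0.1]
 [-0.2 -0.3 -0.1]]
2 [328.1  13.9 461.5  -4.7 412.7 -44.4 -17.2 346.8] 8 [5.21 4.3  1.13 0.85 0.38 0.34 0.13 0.12]
43.5618021591076 [[-43.6  11.6   0.6]
 [ -5.   10.8  -5.2]
 [ -1.7   5.3  -5.2]
 [  1.6  34.3  16.1]
 [ -2.7  -3.   -2.7]
 [ -2.8  -4.   -3.5]]
3 [ 3.484e+02 -2.440e+01 -0.000e+00  5.042e+02 -2.000e-01 -2.020e+01
  4.459e+02 -1.000e-01 -4.000e-01  3.526e+02] 10 [4.8  4.64 3.6  1.07 0.81 0.57 0.41 0.36 0.18 0.13]
0.3018175539775143 [[-0.  -0.   0. ]
 [ 0.  -0.  -0. ]
 [ 0.  -0.  -0. ]
 [ 0.   0.  -0. ]
 [ 0.2  0.3  0.1]
 [-0.2 -0.3 -0.1]]
4 [ 3.484e+02  0.000e+00 -2.440e+01 -0.000e+00 -2.020e+01  5.042e+02
 -2.000e-01 -4.000e-01  4.459e+02 -1.000e-01  3.526e+02] 11 [4.83 4.73 4.07 1.2  1.07 0.81 0.55 0.41 0.22 0.16 0.11]
0.30163765929825104 [[-0.  -0.   0. ]
 [ 0.  -0.  -0. ]
 [ 0.  -0.  -0. ]
 [ 0.   0.  -0. ]
 [ 0.2  0.3  0.1]
 [-0.2 -0.3 -0.1]]
```

```bash
cat > ik.py <<'E'
from kf import *
from h import hang,ET,pegframe
LO=np.array([-2.7,-.37,-1.27,.24,-1.31,.19,-2.76]);HI=np.array([2.7,2.16,1.26,2.4,4.45,1.91,2.76])
A=np.vstack([rows(j,1) for j,p,q in S]);b=np.concatenate([p for j,p,q in S]);X=np.linalg.lstsq(A,b,rcond=None)[0]
def fk(j): return rows(j,1)@X,R.from_matrix(frames(j)[6])
def err(j,T,Rt):
    p,r=fk(j);return np.concatenate([(T-p)/1000,(Rt*r.inv()).as_rotvec()])
def jac(j):
    p,r=fk(j);J=np.zeros((6,7))
    for i in range(7):
        k=np.array(j,float);k[i]+=1e-5;p2,r2=fk(k);J[:,i]=np.concatenate([(p2-p)/1e3/1e-5,(r2*r.inv()).as_rotvec()/1e-5])
    return J
E
cat > t1.py <<'E'
from ik import *
np.set_printoptions(precision=2,suppress=True)
rng=np.random.default_rng(0);m=.05
for s in (150,20):
  T,Rt=hang(s);sols=[]
  for _ in range(60):
    x0=rng.uniform(LO+m,HI-m)
    r=least_squares(lambda j:err(j,T,Rt),x0,bounds=(LO+m,HI-m))
    if r.cost<1e-8: sols.append(r.x)
  sols=np.array(sols)
  print(s,len(sols))
  if len(sols):
    for x in sols[np.argsort(sols[:,2])]: print(x)
E
python3 t1.py
```

```text
150 27
[ 1.76  0.85 -1.22  1.78  0.01  0.84 -0.15]
[ 1.75  0.84 -1.21  1.78 -0.01  0.84 -0.14]
[ 1.75  0.84 -1.2   1.78 -0.02  0.84 -0.13]
[ 1.75  0.83 -1.19  1.78 -0.03  0.84 -0.12]
[ 1.74  0.82 -1.18  1.78 -0.04  0.84 -0.11]
[ 1.72  0.79 -1.14  1.78 -0.1   0.84 -0.06]
[ 1.71  0.78 -1.11  1.78 -0.13  0.84 -0.03]
[ 1.69  0.75 -1.08  1.78 -0.18  0.85  0.  ]
[ 1.69  0.75 -1.07  1.78 -0.18  0.85  0.  ]
[ 1.64  0.7  -0.98  1.78 -0.29  0.86  0.09]
[ 1.61  0.68 -0.93  1.79 -0.34  0.87  0.14]
[ 1.61  0.67 -0.93  1.79 -0.34  0.87  0.14]
[ 1.6   0.67 -0.91  1.79 -0.36  0.87  0.15]
[ 1.59  0.66 -0.9   1.79 -0.37  0.87  0.16]
[ 1.51  0.61 -0.76  1.79 -0.49  0.9   0.26]
[ 1.32  0.54 -0.5   1.8  -0.67  0.96  0.41]
[ 1.31  0.53 -0.48  1.8  -0.69  0.97  0.42]
[ 1.28  0.52 -0.44  1.8  -0.71  0.98  0.44]
[ 1.17  0.5  -0.29  1.81 -0.79  1.02  0.5 ]
[ 1.11  0.49 -0.21  1.81 -0.82  1.04  0.53]
[ 0.98  0.49 -0.05  1.82 -0.9   1.09  0.58]
[ 0.9   0.48  0.06  1.83 -0.94  1.12  0.61]
[ 0.7   0.5   0.33  1.84 -1.04  1.21  0.69]
[ 0.64  0.51  0.4   1.84 -1.07  1.23  0.71]
[ 0.36  0.62  0.81  1.86 -1.22  1.42 
[... 808 characters left out ...]
.31  0.74 -0.71  1.85 -0.55  0.64  0.3 ]
[ 1.3   0.74 -0.7   1.85 -0.57  0.65  0.32]
[ 1.29  0.74 -0.69  1.85 -0.57  0.65  0.32]
[ 1.26  0.72 -0.65  1.85 -0.62  0.66  0.36]
[ 1.25  0.72 -0.63  1.85 -0.64  0.67  0.37]
[ 1.22  0.7  -0.59  1.85 -0.68  0.68  0.41]
[ 1.22  0.7  -0.58  1.85 -0.69  0.68  0.41]
[ 1.21  0.7  -0.57  1.85 -0.71  0.69  0.43]
[ 1.2   0.69 -0.56  1.85 -0.71  0.69  0.43]
[ 0.98  0.64 -0.26  1.86 -0.95  0.8   0.61]
[ 0.98  0.63 -0.26  1.87 -0.95  0.8   0.61]
[ 0.95  0.63 -0.22  1.87 -0.98  0.82  0.63]
[ 0.72  0.62  0.08  1.88 -1.14  0.94  0.74]
[ 0.59  0.63  0.25  1.89 -1.22  1.02  0.79]
[ 0.57  0.64  0.28  1.89 -1.23  1.04  0.8 ]
[ 0.52  0.65  0.35  1.89 -1.26  1.07  0.81]
```

```bash
cat > sim.py <<'E'
from ik import *
VL=np.array([2.39,2.39,3.14,3.14,3.14,3.14,3.14])*.7
def step(j,T,Rt,W=None,damp=0.01,n=12,null=None):
    j=np.array(j,float);p,r=fk(j)
    # row-limited target
    d=T-p;L=np.linalg.norm(d);
    if L>62.5:d*=62.5/L
    w=(Rt*r.inv()).as_rotvec();a=np.linalg.norm(w)
    if a>.1867:w*=.1867/a
    Tt=p+d;Rr=R.from_rotvec(w)*r;j0=j.copy()
    for _ in range(n):
        e=err(j,Tt,Rr);J=jac(j);act=np.ones(7,bool)
        for k in range(3):
            Ja=J*act
            dj=Ja.T@np.linalg.solve(Ja@Ja.T+damp**2*np.eye(6),e)
            if null is not None:
                dj+= (np.eye(7)-np.linalg.pinv(Ja)@Ja)@(act*null(j))
            bad=((j+dj>HI)|(j+dj<LO))&act
            if not bad.any():break
            act&=~bad
        j=np.clip(j+dj,LO,HI)
        j=np.clip(j,j0-VL/8,j0+VL/8)
    return j
def run(j,rowsteps,**k):
    p,r=fk(j)
    for x in rowsteps:
        j=step(j,p+1000*np.array(x[:3]),R.from_rotvec(x[3:])*r,**k)
    return j
E
cat > t2.py <<'E'
from sim import *
np.set_printoptions(precision=3,suppress=True)
# start to 9.25
seqtxt=["0.5 0.033 -0.034 0.021 0 0 -0.08; 0.8 0.066 -0.068 0.042 0 0 -0.16; 1 0.099 -0.102 0.064 0 0 -0.24; 1 0.132 -0.136 0.085 0 0 -0.31; 1 0.165 -0.170 0.106 0 0 -0.39; 1 0.198 -0.204 0.128 0 0 -0.47; 1 0.231 -0.238 0.149 0 0 -0.55; 1 0.264 -0.272 0.17 0 0 -0.62",
"1 0.02 -0.055 0 0 0 -0.1; 1 0.035 -0.11 0 0 0 -0.2; 1 0.05 -0.165 0 0 0 -0.3; 1 0.06 -0.22 0 0 0 -0.4; 1 0.07 -0.275 0 0 0 -0.5; 1 0.075 -0.33 0 0 0 -0.6; 1 0.075 -0.38 0 0 0 -0.7; 1 0.07 -0.43 0 0 0 -0.78",
"1 0 -0.05 0 0 0 -0.08; 1 0 -0.1 0 0 0 -0.16; 1 -0.01 -0.155 0 0 0 -0.24; 1 -0.02 -0.21 0 0 0 -0.32; 1 -0.03 -0.26 0 0 0 -0.4; 1 -0.03 -0.289 0 0 0 -0.48; 1 -0.03 -0.289 -0.04 0 0 -0.54; 1 -0.03 -0.289 -0.08 0 0 -0.54",
"1 0 0 -0.03 0 0 0; 1 0 0 -0.065 0 0 0; 1 0 0 -0.065 0 0 0; 1 0 0.005 -0.065 0 0 0; 1 0 0.012 -0.065 0 0 0",
"1 0.001 0.014 0 0 0 0; 1 0 0.027 0 0 0 -0.02; 1 0 0.04 0 0 0 -0.04; 1 0.001 0.052 0 0 0 -0.06; 1 0.002 0.061 0 0 0 -0.08; 1 0.004 0.069 0 0 0 -0.1; 1 0.006 0.078 0 0 0 -0.12; 1 0.009 0.086 0 0 0 -0.14",
"1 0.003 0.009 0 0 0 -0.01; 1 0.006 0.017 0 0 0 -0.02; 1 0.010 0.025 0 0 0 -0.03; 1 0.014 0.032 0 0 0 -0.04; 1 0.019 0.039 0 0 0 -0.05; 1 0.024 0.047 0 0 0 -0.06; 1 0.029 0.054 0 0 0 -0.07; 1 0.032 0.057 0 0 0 -0.08",
"1 0.003 0.004 0 0 0 -0.01; 1 0.006 0.007 0 0 0 -0.02; 1 0.008 0.010 0 0 0 -0.03; 1 0.012 0.014 0 0 0 -0.03",
"1 -0.02 -0.016 0 0 0 0; 1 -0.04 -0.03 0 0 0 0; 1 -0.045 -0.03 0.04 0 0 0; 0.8 -0.045 -0.02 0.09 0 0 -0.05; 0.5 -0.04 0.02 0.11 0 0 -0.15; 0.2 -0.03 0.08 0.11 0 0 -0.25; 0 -0.02 0.14 0.11 0 0 -0.4; 0 -0.01 0.2 0.11 0 0 -0.55",
"0 0 0.04 -0.01 0 0 -0.1; 0 0 0.08 -0.03 0 0 -0.2; 0 0 0.093 -0.06 0 0 -0.3; 0 0 0.093 -0.10 0 0 -0.4; 0 0 0.093 -0.14 0 0 -0.45; 0 0 0.093 -0.16 0 0 -0.45"]
P=lambda t:[[float(v) for v in q.split()][1:] for q in t.split(';')]
if __name__=="__main__":
  for nm,kw in dict(d01=dict(damp=.01),d05=dict(damp=.05),d0=dict(damp=1e-4)).items():
    j=S[0][0]
    for t in seqtxt: j=run(j,P(t),**kw)
    print(nm,j,'actual',np.array(S[1][0]))
    j=np.array([-.94,.57,.95,1.9,-.57,.97,-1.64])
    t="1 -0.005 -0.005 0.035 0.005 -0.03 0.04; 1 -0.015 -0.02 0.075 0.015 -0.09 0.11; 1 -0.025 -0.04 0.115 0.02 -0.15 0.18; 1 -0.035 -0.065 0.15 0.03 -0.21 0.25; 1 -0.045 -0.09 0.17 0.04 -0.27 0.32; 1 -0.055 -0.115 0.18 0.05 -0.33 0.39; 1 -0.065 -0.145 0.18 0.055 -0.37 0.44; 1 -0.075 -0.175 0.18 0.06 -0.41 0.48"
    print(run(j,P(t),**kw),'actual',np.array(S[3][0]))
E
python3 t2.py
```

```text
d01 [-0.957  0.547  0.959  1.892 -0.539  0.984 -1.665] actual [-0.958  0.552  0.97   1.89  -0.553  0.991 -1.665]
[-0.874 -0.35   0.928  2.112  0.123  0.879 -1.413] actual [-0.899 -0.367  0.942  2.114  0.142  0.879 -1.434]
d05 [-0.956  0.547  0.957  1.892 -0.538  0.984 -1.666] actual [-0.958  0.552  0.97   1.89  -0.553  0.991 -1.665]
[-0.889 -0.359  0.935  2.113  0.136  0.881 -1.426] actual [-0.899 -0.367  0.942  2.114  0.142  0.879 -1.434]
d0 [-0.957  0.547  0.959  1.892 -0.539  0.984 -1.665] actual [-0.958  0.552  0.97   1.89  -0.553  0.991 -1.665]
[-0.873 -0.35   0.928  2.112  0.122  0.879 -1.412] actual [-0.899 -0.367  0.942  2.114  0.142  0.879 -1.434]
```

```bash
cat > fast.py <<'E'
import numpy as np
from ik import X,LO,HI,fk as fk_slow
from h import *
d1,l2,ax,ay,d3,bx,by,d5,cx,d7=X/1000
def Rz(a):c,s=np.cos(a),np.sin(a);return np.array([[c,-s,0],[s,c,0],[0,0,1]])
def Ry(a):c,s=np.cos(a),np.sin(a);return np.array([[c,0,s],[0,1,0],[-s,0,c]])
def fkj(j):
    M=np.eye(3);p=np.array([0,0,d1]);A=[];O=[]
    for i in range(7):
        if i%2==0: A.append(-M[:,2]);O.append(p);M=M@Rz(-j[i]+(np.pi/2 if i==6 else 0))
        else: A.append(M[:,1]);O.append(p);M=M@Ry(j[i])
        if i==1:p=p+M[:,1]*l2
        if i==2:p=p+M@[ax,ay,d3]
        if i==4:p=p+M@[bx,by,d5]
        if i==5:p=p+M@[cx,0,d7]
    J=np.array([np.concatenate([np.cross(a,p-o),a]) for a,o in zip(A,O)]).T
    return p,M,J
def rv(M): return R.from_matrix(M).as_rotvec()
VL=np.array([2.39,2.39,3.14,3.14,3.14,3.14,3.14])*.7/8
def step(j,T,Rt,n=4):
    p,M,J=fkj(j);d=T-p;L=np.linalg.norm(d)
    if L>.0625:d=d*.0625/L
    w=rv(Rt@M.T);a=np.linalg.norm(w)
    if a>.1867:w=w*.1867/a
    Tt=p+d;Rr=R.from_rotvec(w).as_matrix()@M;j0=j
    for k in range(n):
        p,M,J=fkj(j);e=np.concatenate([Tt-p,rv(Rr@M.T)]);act=np.ones(7)
        for _ in range(3):
            Ja=J*act;dj=Ja.T@np.linalg.solve(Ja@Ja.T+4e-4*np.eye(6),e)
            bad=((j+dj>HI)|(j+dj<LO))&(act>0)
            if not bad.any():break
            act=act*~bad
        j=np.clip(np.clip(j+dj,LO,HI),j0-VL,j0+VL)
    return j
def leg(j,T,Rt,dmm=.045,da=.14,settle=1):
    p,M,_=fkj(j);w=rv(Rt@M.T);n=int(np.ceil(max(np.linalg.norm(T-p)/dmm,np.linalg.norm(w)/da,1)))
    tr=[]
    for k in range(1,n+1+settle):
        f=min(k/n,1);j=step(j,p+f*(T-p),R.from_rotvec(f*w).as_matrix()@M);tr.append(j)
    p,M,_=fkj(j);er=np.linalg.norm(T-p)+.2*np.linalg.norm(rv(Rt@M.T))
    return j,er,tr
E
cat > plan.py <<'E'
from fast import *
import time,sys
np.set_printoptions(precision=3,suppress=True)
j0=np.array([-.519,-.373,1.259,2.137,-.467,.992,.064]);j0=np.clip(j0,LO,HI)
print(fkj(j0)[0])
G=[hang(s) for s in (190,100,20)]
G=[(T/1000,Rt.as_matrix()) for T,Rt in G]
rng=np.random.default_rng(int(sys.argv[1]));best=[];t0=time.time()
mg=lambda j:np.min(np.minimum(j-LO,HI-j))
while time.time()-t0<200:
    n=rng.integers(1,4);j=j0;W=[];ok=True;rowsn=0;cost=0;wm=9
    for k in range(n):
        ang=rng.uniform(-.7,.9);rad=rng.uniform(.42,.68);z=rng.uniform(.33,.48)
        T=np.array([rad*np.cos(ang),rad*np.sin(ang),z])
        if T[0]>.44 and T[1]<-.02: ok=False;break
        yaw=rng.uniform(-np.pi,np.pi);tl=rng.uniform(0,.8);ta=rng.uniform(-np.pi,np.pi)
        Rt=R.from_rotvec([tl*np.cos(ta),tl*np.sin(ta),0])*R.from_euler('z',yaw)*R.from_euler('x',np.pi)
        Rt=Rt.as_matrix()
        w=rv(Rt@fkj(j)[1].T)
        if np.linalg.norm(w)>1.6: Rt=R.from_rotvec(w*1.6/np.linalg.norm(w)*rng.uniform(.4,1)).as_matrix()@fkj(j)[1]
        if Rt[2,2]>-.6: ok=False;break
        j,e,tr=leg(j,T,Rt);rowsn+=len(tr);W.append((T,Rt,e,j))
        if k==n-1 and e>.02 : ok=False;break
        if e>.05: ok=False;break
    if not ok: continue
    w=rv(G[0][1]@fkj(j)[1].T)
    if np.linalg.norm(w)>2.6: continue
    js=[]
    for T,Rt in G:
        j,e,tr=leg(j,T,Rt);rowsn+=len(tr);js.append((e,j));cost+=e
        if e>.01: ok=False;break
    if not ok: continue
    m=min(mg(js[i][1]) for i in range(3));
    best.append((m-rowsn*.0005,m,rowsn,W,js))
best.sort(key=lambda a:-a[0])
print(len(best))
for b in best[:2]:
    print('margin',b[1],'rows',b[2])
    for T,Rt,e,j in b[3]: print(' T',T,'rot quat',R.from_matrix(Rt).as_quat(),'e',e,'j',j)
    for e,j in b[4]: print('  g',e,j)
import pickle;pickle.dump(best[:5],open(f'best{sys.argv[1]}.pkl','wb'))
E
for i in 1 2 3 4; do python3 plan.py $i > o$i & done; wait; cat o1 o2 o3 o4
```

```text
[ 0.387 -0.203  0.374]
532
margin 0.5200676892880857 rows 42
 T [0.506 0.216 0.342] rot quat [ 0.996 -0.036  0.065  0.055] e 1.5699627699295513e-16 j [-0.157  0.256 -0.527  1.682  0.315  1.225 -2.417]
 T [0.62  0.068 0.374] rot quat [0.723 0.662 0.026 0.197] e 1.4521156544323512e-16 j [ 0.136  0.289 -0.639  1.636  0.589  1.169 -0.767]
  g 1.435220508617571e-16 [ 1.301  0.487 -0.402  1.774 -0.701  1.069  0.433]
  g 1.720824762844225e-16 [ 1.216  0.573 -0.44   1.833 -0.745  0.881  0.459]
  g 1.7902507774622183e-16 [ 1.139  0.672 -0.475  1.855 -0.79   0.722  0.49 ]
margin 0.5214441883728215 rows 46
 T [0.477 0.055 0.415] rot quat [ 0.958 -0.119  0.259  0.037] e 0.025023708257613787 j [ 0.714 -0.309 -0.834  2.047 -0.027  0.814 -1.958]
 T [0.41  0.191 0.332] rot quat [ 0.928 -0.068 -0.125  0.345] e 1.2873185410098464e-16 j [-0.397  0.579 -0.528  1.48   0.43   1.907 -2.697]
 T [ 0.422 -0.215  0.395] rot quat [ 0.9    0.291 -0.239  0.219] e 2.169545977995206e-16 j [ 0.37   0.265 -0.491  1.703  0.636  1.645 -1.176]
  g 3.699663152127665e-16 [ 1.302  0.487 -0.404  1.774 -0.7    1.068  0.432]

[... 2934 characters left out ...]
815  0.733  0.509]
margin 0.49403087531266854 rows 59
 T [ 0.366 -0.253  0.47 ] rot quat [0.954 0.293 0.057 0.035] e 2.276317877335004e-16 j [-0.172 -0.162  0.612  1.761  0.068  1.382 -0.543]
 T [0.302 0.309 0.345] rot quat [ 0.945 -0.298  0.016 -0.136] e 0.02428016976257905 j [ 0.105 -0.155 -0.844  2.054 -0.283  0.957 -2.754]
 T [0.362 0.436 0.403] rot quat [ 0.874  0.465 -0.109 -0.091] e 2.628397321404384e-16 j [-0.196  0.516 -0.954  1.346  0.14   1.559 -1.699]
  g 2.5311440923914827e-16 [ 1.274  0.482 -0.365  1.776 -0.718  1.078  0.447]
  g 1.292901825758278e-16 [ 1.191  0.567 -0.406  1.835 -0.767  0.892  0.476]
  g 1.3790653565947725e-16 [ 1.116  0.665 -0.444  1.856 -0.816  0.733  0.51 ]
```

```bash
cat > plan2.py <<'E'
from fast import *
import time,sys
np.set_printoptions(precision=3,suppress=True)
from cell import arm
j0=np.clip(arm.observe()['joint_positions'],LO,HI)
GO=hang(190)[1].as_matrix()
B=[(np.array([.42,-.2,.40]),GO)]
G=B+[(hang(s)[0]/1000,GO) for s in (190,100,20)]
mg=lambda j:np.min(np.minimum(j-LO,HI-j))
out=[]
for x in (.38,.44,.5,.56):
 for y in (-.05,.05,.15,.25,.35):
  for z in (.34,.4,.46):
   for rz in (-1.2,-.9,-.6,-.3,0,.3):
    Rt=R.from_euler('z',rz).as_matrix()@GO
    for dn in (0,.4,.78):
     Rt2=R.from_rotvec(-np.array([.62,-.784,0])@np.eye(3)*0).as_matrix()@Rt
     a=Rt2[:,1].copy();Rt2=R.from_rotvec(a*dn).as_matrix()@Rt2
     if Rt2[2,2]>-.69: Rt2=R.from_rotvec(-2*a*dn).as_matrix()@Rt2
     T=np.array([x,y,z]);j,e,tr=leg(j0,T,Rt2)
     if e>.02: continue
     ok=True;M=min([mg(k) for k in tr[3:]]+[9]);n=len(tr);js=[j]
     for g in G:
      j,e,tr=leg(j,*g);js.append(j);n+=len(tr);M=min([M]+[mg(k) for k in tr])
      if e>.01: ok=False;break
     if ok: out.append((min(mg(k) for k in js[1:]),M,n,(x,y,z,rz,dn),Rt2,js))
out=[o for o in out if o[1]>.03]
out.sort(key=lambda o:-(min(o[0],.3)+min(o[1],.15)-.004*o[2]))
print(len(out))
for o in out[:4]:
  print(o[:4],R.from_matrix(o[4]).as_quat());print(np.array(o[5]))
E
python3 plan2.py
```

```text
83
(np.float64(0.04516232382737195), np.float64(0.045162322876633354), 25, (0.44, -0.05, 0.46, -0.6, 0.4)) [ 0.981  0.034  0.191 -0.007]
[[ 0.194 -0.26  -0.111  1.941 -0.096  1.079 -1.392]
 [-0.041  0.004  0.968  2.042 -0.84   1.261  0.364]
 [ 0.352  0.617  0.912  1.83  -1.201  1.518  0.816]
 [ 0.371  0.636  0.704  1.885 -1.262  1.321  0.826]
 [ 0.516  0.648  0.358  1.894 -1.265  1.072  0.814]]
(np.float64(0.04259591604114621), np.float64(0.04259591508902316), 25, (0.44, -0.05, 0.4, -0.6, 0.4)) [ 0.981  0.034  0.191 -0.007]
[[ 0.202 -0.236 -0.124  2.061 -0.103  0.935 -1.381]
 [-0.05   0.004  0.977  2.042 -0.84   1.261  0.364]
 [ 0.349  0.62   0.917  1.83  -1.203  1.521  0.818]
 [ 0.367  0.638  0.71   1.885 -1.265  1.324  0.828]
 [ 0.511  0.649  0.364  1.894 -1.267  1.075  0.815]]
(np.float64(0.04219610742165769), np.float64(0.042196106469323036), 25, (0.5, -0.05, 0.46, -0.6, 0.4)) [ 0.981  0.034  0.191 -0.007]
[[ 0.084 -0.141 -0.04   1.849 -0.055  1.05  -1.44 ]
 [-0.051  0.004  0.979  2.042 -0.84   1.261  0.364]
 [ 0.348  0.62   0.918  1.83  -1.203  1.522  0.818]
 [ 0.366  0.638  0.711  1.885 -1.265  1.325  0.828]
 [ 0.511  0.65   0.365  1.894 -1.268  1.076  0.815]]
(np.float64(0.053463118818141586), np.float64(0.053463117872070365), 35, (0.56, -0.05, 0.46, -1.2, 0.78)) [ 0.965 -0.262  0.003  0.001]
[[-0.206  0.225  0.27   1.418 -0.057  1.502 -2.04 ]
 [-0.012  0.005  0.939  2.041 -0.841  1.26   0.364]
 [ 0.363  0.609  0.893  1.83  -1.193  1.507  0.811]
 [ 0.384  0.629  0.685  1.884 -1.254  1.31   0.822]
 [ 0.53   0.645  0.339  1.893 -1.257  1.062  0.809]]
```

```bash
cat > plan3.py <<'E'
from fast import *
import time,sys,pickle
np.set_printoptions(precision=3,suppress=True)
from cell import arm
j0=np.clip(arm.observe()['joint_positions'],LO,HI)
GO=hang(190)[1].as_matrix()
G=[(hang(s)[0]/1000,GO) for s in (190,100,20)]
mg=lambda j:np.min(np.minimum(j-LO,HI-j))
rng=np.random.default_rng(int(sys.argv[1]));out=[];t0=time.time()
def rnd(Rc):
    yaw=rng.uniform(-1.6,1.2);tl=rng.uniform(0,.6);ta=rng.uniform(-np.pi,np.pi)
    # tool-down with yaw relative to goal heading
    y0=np.array([[.784,.62,0],[.62,-.784,0],[0,0,-1]])
    return (R.from_rotvec([tl*np.cos(ta),tl*np.sin(ta),0])*R.from_euler('z',yaw)).as_matrix()@y0
while time.time()-t0<240:
    A=(np.array([rng.uniform(.38,.56),rng.uniform(-.05,.3),rng.uniform(.34,.46)]),rnd(0))
    B=(np.array([rng.uniform(.36,.45),rng.uniform(-.36,-.15),rng.uniform(.33,.42)]),rnd(0))
    j=j0;js=[];M=9;n=0;ok=True
    for i,g in enumerate([A,B]+G):
        j,e,tr=leg(j,*g);js.append(j);n+=len(tr)
        if e>.015: ok=False;break
        M=min([M]+[mg(k) for k in (tr[3:] if i==0 else tr)])
    if ok and M>.05: out.append((min(mg(k) for k in js[2:]),M,n,A,B,js))
out.sort(key=lambda o:-(min(o[0],.4)+min(o[1],.15)-.006*o[2]))
pickle.dump(out[:5],open(f'p3_{sys.argv[1]}.pkl','wb'))
print(len(out))
for o in out[:2]:
  print(o[:3]);
  for T,Rt in o[3:5]: print(T,R.from_matrix(Rt).as_quat())
  print(np.array(o[5]))
E
for i in 1 2 3 4; do python3 plan3.py $i > o$i & done; wait; cat o1 o2 o3 o4
```

```text
this script no longer has the robot
428
(np.float64(0.39956941882428976), np.float64(0.16747009949161437), 37)
[ 0.507 -0.007  0.373] [ 0.99  -0.11   0.046  0.073]
[ 0.448 -0.296  0.334] [ 0.927 -0.334 -0.132  0.113]
[[ 0.014  0.119 -0.227  1.748  0.205  1.243 -2.066]
 [ 0.318  0.393  0.046  1.521  0.212  1.495 -1.943]
 [ 1.167  0.465 -0.223  1.782 -0.782  1.112  0.497]
 [ 1.09   0.547 -0.271  1.841 -0.845  0.933  0.536]
 [ 1.024  0.643 -0.318  1.862 -0.91   0.78   0.58 ]]
(np.float64(0.4509071669483372), np.float64(0.13610388735558568), 37)
[0.553 0.135 0.447] [ 0.97  -0.242  0.009  0.022]
[ 0.439 -0.2    0.383] [ 0.879  0.441 -0.071 -0.168]
[[-0.081  0.272 -0.351  1.389  0.139  1.51  -2.489]
 [ 0.627  0.363 -0.297  1.463 -0.028  1.672 -0.308]
 [ 1.227  0.473 -0.302  1.779 -0.747  1.093  0.47 ]
 [ 1.147  0.557 -0.347  1.838 -0.803  0.909  0.503]
 [ 1.076  0.655 -0.389  1.859 -0.859  0.753  0.542]]
this script no longer has the robot
this script no longer has the robotException ignored in: <_io.TextIOWrapper mode='rw' encoding='UTF-8'>
Traceback (most recent call last):
BrokenPipeError: [Errno 32] Broken pipe
```

```bash
cat > mk.py <<'E'
import sys
from fast import *
np.set_printoptions(precision=3,suppress=True)
from cell import arm
def go(T,q,rowsn,do=True):
    s=arm.observe();p=s['position']/1000;r=R.from_quat(s['tcp_rot']);Rt=R.from_quat(q)
    w=(Rt*r.inv()).as_rotvec();d=T-p
    print('shift',d.round(4),'rot',w.round(3),'norm',np.linalg.norm(d).round(3),np.linalg.norm(w).round(3))
    j=s['joint_positions'];t=[]
    for k in range(1,rowsn+1):
        f=min(1,k/(rowsn-1)) if rowsn>2 else 1
        t.append("1 "+" ".join(f"{v:.3f}" for v in np.r_[d*f,w*f]))
        j=step(j,p+f*d,(R.from_rotvec(f*w)*r).as_matrix())
        if k%8==0 or k==rowsn: print('sim j',j,'T err',fkj(j)[0]-T)
    for i in range(0,rowsn,8): print("; ".join(t[i:i+8]))
E
python3 -c "
from mk import *
go(np.array([.553,.135,.447]),[.97,-.242,.009,.022],16)"
```

```text
shift [0.166 0.338 0.072] rot [-0.063  0.771 -1.1  ] norm 0.383 1.345
sim j [-0.061 -0.171  0.065  1.976 -0.085  0.972 -1.509] T err [-0.077 -0.158 -0.033]
sim j [-0.24   0.256 -0.139  1.399  0.082  1.5   -2.441] T err [0. 0. 0.]
1 0.011 0.023 0.005 -0.004 0.051 -0.073; 1 0.022 0.045 0.010 -0.008 0.103 -0.147; 1 0.033 0.068 0.014 -0.013 0.154 -0.220; 1 0.044 0.090 0.019 -0.017 0.206 -0.293; 1 0.055 0.113 0.024 -0.021 0.257 -0.367; 1 0.066 0.135 0.029 -0.025 0.309 -0.440; 1 0.077 0.158 0.033 -0.029 0.360 -0.513; 1 0.088 0.180 0.038 -0.033 0.411 -0.587
1 0.099 0.203 0.043 -0.038 0.463 -0.660; 1 0.110 0.225 0.048 -0.042 0.514 -0.733; 1 0.121 0.248 0.053 -0.046 0.566 -0.807; 1 0.132 0.270 0.057 -0.050 0.617 -0.880; 1 0.143 0.293 0.062 -0.054 0.668 -0.953; 1 0.155 0.316 0.067 -0.058 0.720 -1.027; 1 0.166 0.338 0.072 -0.063 0.771 -1.100; 1 0.166 0.338 0.072 -0.063 0.771 -1.100
```

Emit:
servo_tool(steps="1 0.01 0.02 0.005 0 0.05 -0.07; 1 0.02 0.045 0.01 -0.01 0.1 -0.15; 1 0.035 0.07 0.015 -0.01 0.15 -0.22; 1 0.045 0.09 0.02 -0.02 0.21 -0.29; 1 0.055 0.115 0.025 -0.02 0.26 -0.37; 1 0.065 0.135 0.03 -0.025 0.31 -0.44; 1 0.077 0.158 0.033 -0.03 0.36 -0.51; 1 0.088 0.18 0.038 -0.033 0.41 -0.59")

```text
clock: 20.8
position: [475.5, -22.1, 413.1]
tcp_rot: [0.983, 0.008, 0.182, -0.037]
force: [0.0, -1.0, -1.3]
finger_gap: 23.7
```

```bash
python3 -c "
from mk import *
print(arm.observe()['joint_positions'])
go(np.array([.553,.135,.447]),[.97,-.242,.009,.022],8)"
```

```text
[-0.053 -0.17   0.055  1.976 -0.082  0.971 -1.518]
shift [0.077 0.157 0.034] rot [-0.028  0.359 -0.508] norm 0.178 0.622
sim j [-0.233  0.256 -0.149  1.399  0.084  1.5   -2.443] T err [0. 0. 0.]
1 0.011 0.022 0.005 -0.004 0.051 -0.073; 1 0.022 0.045 0.010 -0.008 0.103 -0.145; 1 0.033 0.067 0.015 -0.012 0.154 -0.218; 1 0.044 0.090 0.019 -0.016 0.205 -0.290; 1 0.055 0.112 0.024 -0.020 0.256 -0.363; 1 0.066 0.135 0.029 -0.024 0.308 -0.435; 1 0.077 0.157 0.034 -0.028 0.359 -0.508; 1 0.077 0.157 0.034 -0.028 0.359 -0.508
```

```bash
python3 - <<'E'
s=open('plan3.py').read()
s=s.replace("from cell import arm\nj0=np.clip(arm.observe()['joint_positions'],LO,HI)","j0=np.array([-0.053,-0.17,0.055,1.976,-0.082,0.971,-1.518])")
s=s.replace("[A,B]+G","([A,B] if rng.random()<.5 else [B])+G").replace("240","150").replace("js[2:]","js[-3:]").replace("A,B,js))","A,B,js,len(js)))").replace("print(o[:3])","print(o[:3],o[6])")
open('plan4.py','w').write(s)
E
for i in 1 2 3 4; do python3 plan4.py $i > o$i & done; wait; cat o1 o2 o3 o4
```

```text
785
(np.float64(0.3891477168234969), np.float64(0.13352903410365857), 35) 5
[0.493 0.072 0.437] [ 0.954 -0.267 -0.092  0.103]
[ 0.401 -0.234  0.339] [ 0.957 -0.064 -0.245 -0.14 ]
[[-0.195  0.293 -0.126  1.402  0.105  1.718 -2.436]
 [ 0.461  0.487  0.022  1.448 -0.067  1.776 -1.215]
 [ 1.154  0.464 -0.207  1.783 -0.789  1.117  0.503]
 [ 1.078  0.546 -0.255  1.842 -0.854  0.938  0.542]
 [ 1.012  0.641 -0.303  1.863 -0.921  0.786  0.588]]
(np.float64(0.3633717390317338), np.float64(0.19609832210585898), 35) 5
[0.397 0.209 0.384] [0.975 0.015 0.05  0.216]
[ 0.43  -0.238  0.394] [ 0.792  0.555 -0.255  0.014]
[[-0.409  0.206 -0.537  1.709  0.439  1.565 -2.564]
 [ 0.304  0.317 -0.202  1.546  0.414  1.67  -0.289]
 [ 1.122  0.46  -0.165  1.785 -0.806  1.127  0.517]
 [ 1.048  0.541 -0.215  1.844 -0.875  0.95   0.558]
 [ 0.984  0.636 -0.265  1.865 -0.947  0.801  0.606]]
787
(np.float64(0.35011650392344007), np.float64(0.17721119612725222), 36) 5
[0.402 0.008 0.355] [ 0.97  -0.188  0.137  0.065]
[ 0.37  -0.352  0.337] [ 0.906 -0.338 -0.257  0.004]
[[-0.032 -0.183 -0.276  2.1    0.227  1.047 -2.3
[... 1701 characters left out ...]
97]
[[-0.267  0.179 -0.343  1.777  0.35   1.45  -2.498]
 [ 0.527  0.438  0.114  1.394 -0.123  1.627 -1.374]
 [ 1.14   0.462 -0.188  1.784 -0.797  1.121  0.509]
 [ 1.064  0.544 -0.237  1.843 -0.863  0.943  0.55 ]
 [ 0.999  0.638 -0.286  1.864 -0.933  0.793  0.596]]
(np.float64(0.32597623094381245), np.float64(0.2877403836221488), 32) 5
[0.507 0.001 0.393] [ 0.963 -0.178  0.176  0.098]
[ 0.443 -0.323  0.412] [ 0.949  0.117 -0.227  0.187]
[[-0.08  -0.023 -0.243  1.902  0.384  1.072 -2.412]
 [ 0.211  0.352  0.019  1.489  0.501  1.622 -1.151]
 [ 1.074  0.457 -0.101  1.788 -0.832  1.144  0.537]
 [ 1.001  0.537 -0.153  1.847 -0.906  0.97   0.582]
 [ 0.939  0.629 -0.206  1.867 -0.984  0.824  0.633]]
```

Emit:
servo_tool(steps="1 0.011 0.022 0.005 0 0.05 -0.07; 1 0.022 0.045 0.01 -0.01 0.1 -0.145; 1 0.033 0.067 0.015 -0.01 0.15 -0.22; 1 0.044 0.09 0.02 -0.015 0.205 -0.29; 1 0.055 0.112 0.025 -0.02 0.255 -0.36; 1 0.066 0.135 0.03 -0.025 0.31 -0.435; 1 0.077 0.157 0.034 -0.03 0.36 -0.51; 1 0.077 0.157 0.034 -0.03 0.36 -0.51")

```text
clock: 21.8
position: [553.1, 137.2, 445.6]
tcp_rot: [0.97, -0.241, 0.007, 0.023]
force: [0.3, 0.7, -0.7]
finger_gap: 23.3
```

```bash
python3 -c "
from mk import *
print(arm.observe()['joint_positions'])
go(np.array([.439,-.2,.383]),[.879,.441,-.071,-.168],16)"
```

```text
[-0.236  0.261 -0.15   1.396  0.085  1.503 -2.446]
shift [-0.114 -0.337 -0.063] rot [0.433 0.098 1.402] norm 0.361 1.47
sim j [ 0.183  0.193 -0.1    1.568 -0.13   1.49  -1.207] T err [0.053 0.157 0.029]
sim j [ 0.462  0.348 -0.07   1.472 -0.088  1.671 -0.242] T err [-0. -0.  0.]
1 -0.008 -0.022 -0.004 0.029 0.007 0.093; 1 -0.015 -0.045 -0.008 0.058 0.013 0.187; 1 -0.023 -0.067 -0.013 0.087 0.020 0.280; 1 -0.030 -0.090 -0.017 0.115 0.026 0.374; 1 -0.038 -0.112 -0.021 0.144 0.033 0.467; 1 -0.046 -0.135 -0.025 0.173 0.039 0.561; 1 -0.053 -0.157 -0.029 0.202 0.046 0.654; 1 -0.061 -0.180 -0.033 0.231 0.052 0.748
1 -0.068 -0.202 -0.038 0.260 0.059 0.841; 1 -0.076 -0.225 -0.042 0.288 0.066 0.935; 1 -0.084 -0.247 -0.046 0.317 0.072 1.028; 1 -0.091 -0.270 -0.050 0.346 0.079 1.122; 1 -0.099 -0.292 -0.054 0.375 0.085 1.215; 1 -0.107 -0.315 -0.058 0.404 0.092 1.308; 1 -0.114 -0.337 -0.063 0.433 0.098 1.402; 1 -0.114 -0.337 -0.063 0.433 0.098 1.402
```

Emit:
servo_tool(steps="1 -0.008 -0.022 -0.004 0.03 0.005 0.09; 1 -0.015 -0.045 -0.008 0.06 0.013 0.185; 1 -0.023 -0.067 -0.013 0.085 0.02 0.28; 1 -0.03 -0.09 -0.017 0.115 0.025 0.375; 1 -0.038 -0.112 -0.021 0.145 0.033 0.465; 1 -0.046 -0.135 -0.025 0.173 0.04 0.56; 1 -0.053 -0.157 -0.029 0.2 0.046 0.655; 1 -0.061 -0.18 -0.033 0.23 0.052 0.75")

```text
clock: 22.8
position: [491.1, -44.1, 412.6]
tcp_rot: [0.987, 0.133, -0.036, -0.084]
force: [0.7, 0.4, -1.2]
finger_gap: 23.9
```

```bash
python3 -c "
from mk import *
print(arm.observe()['joint_positions'])
go(np.array([.439,-.2,.383]),[.879,.441,-.071,-.168],8)"
```

```text
[ 0.185  0.191 -0.098  1.571 -0.13   1.49  -1.198]
shift [-0.052 -0.156 -0.03 ] rot [0.201 0.048 0.649] norm 0.167 0.681
sim j [ 0.461  0.348 -0.068  1.472 -0.088  1.671 -0.242] T err [ 0. -0.  0.]
1 -0.007 -0.022 -0.004 0.029 0.007 0.093; 1 -0.015 -0.045 -0.008 0.057 0.014 0.185; 1 -0.022 -0.067 -0.013 0.086 0.021 0.278; 1 -0.030 -0.089 -0.017 0.115 0.027 0.371; 1 -0.037 -0.111 -0.021 0.143 0.034 0.464; 1 -0.045 -0.134 -0.025 0.172 0.041 0.556; 1 -0.052 -0.156 -0.030 0.201 0.048 0.649; 1 -0.052 -0.156 -0.030 0.201 0.048 0.649
```

Emit:
servo_tool(steps="1 -0.007 -0.022 -0.004 0.03 0.007 0.09; 1 -0.015 -0.045 -0.008 0.057 0.014 0.185; 1 -0.022 -0.067 -0.013 0.086 0.02 0.28; 1 -0.03 -0.09 -0.017 0.115 0.027 0.37; 1 -0.037 -0.111 -0.021 0.143 0.034 0.465; 1 -0.045 -0.134 -0.025 0.17 0.041 0.555; 1 -0.052 -0.156 -0.03 0.2 0.048 0.65; 1 -0.052 -0.156 -0.03 0.2 0.048 0.65")

```text
clock: 23.8
position: [438.0, -201.8, 381.9]
tcp_rot: [0.88, 0.439, -0.071, -0.168]
force: [0.4, 0.5, -0.3]
finger_gap: 23.5
```

```bash
python3 -c "
from mk import *
print(arm.observe()['joint_positions'])
T,Rt=hang(170)
go(T/1000,Rt.as_quat(),16)"
```

```text
[ 0.463  0.349 -0.067  1.474 -0.087  1.669 -0.241]
shift [ 0.04  -0.137 -0.123] rot [ 0.3   -0.779 -0.386] norm 0.188 0.92
sim j [ 0.754  0.337 -0.033  1.674 -0.434  1.293  0.1  ] T err [-0.019  0.064  0.057]
sim j [ 1.032  0.47  -0.079  1.806 -0.86   1.113  0.556] T err [-0.  0.  0.]
1 0.003 -0.009 -0.008 0.020 -0.052 -0.026; 1 0.005 -0.018 -0.016 0.040 -0.104 -0.051; 1 0.008 -0.027 -0.025 0.060 -0.156 -0.077; 1 0.011 -0.036 -0.033 0.080 -0.208 -0.103; 1 0.013 -0.046 -0.041 0.100 -0.260 -0.129; 1 0.016 -0.055 -0.049 0.120 -0.312 -0.154; 1 0.019 -0.064 -0.057 0.140 -0.364 -0.180; 1 0.021 -0.073 -0.065 0.160 -0.415 -0.206
1 0.024 -0.082 -0.074 0.180 -0.467 -0.232; 1 0.027 -0.091 -0.082 0.200 -0.519 -0.257; 1 0.029 -0.100 -0.090 0.220 -0.571 -0.283; 1 0.032 -0.109 -0.098 0.240 -0.623 -0.309; 1 0.035 -0.119 -0.106 0.260 -0.675 -0.335; 1 0.037 -0.128 -0.115 0.280 -0.727 -0.360; 1 0.040 -0.137 -0.123 0.300 -0.779 -0.386; 1 0.040 -0.137 -0.123 0.300 -0.779 -0.386
```

Emit:
servo_tool(steps="1 0.003 -0.012 -0.005 0.02 -0.052 -0.026; 1 0.005 -0.024 -0.01 0.04 -0.104 -0.05; 1 0.008 -0.036 -0.017 0.06 -0.156 -0.077; 1 0.011 -0.048 -0.024 0.08 -0.208 -0.103; 1 0.013 -0.06 -0.03 0.1 -0.26 -0.13; 1 0.016 -0.07 -0.038 0.12 -0.312 -0.154; 1 0.018 -0.08 -0.045 0.14 -0.364 -0.18; 1 0.02 -0.09 -0.055 0.16 -0.415 -0.206")

```text
clock: 24.8
position: [458.6, -291.1, 327.6]
tcp_rot: [0.9, 0.376, 0.165, -0.149]
force: [-0.3, 0.2, -0.1]
finger_gap: 23.3
```

```bash
python3 -c "
from mk import *
print(arm.observe()['joint_positions'])
T,Rt=hang(170)
go(T/1000,Rt.as_quat(),8)"
```

```text
[ 0.77   0.347 -0.024  1.632 -0.431  1.329  0.108]
shift [ 0.019 -0.048 -0.069] rot [ 0.139 -0.361 -0.178] norm 0.086 0.426
sim j [ 1.033  0.471 -0.08   1.806 -0.86   1.113  0.556] T err [ 0.  0. -0.]
1 0.003 -0.007 -0.010 0.020 -0.052 -0.025; 1 0.006 -0.014 -0.020 0.040 -0.103 -0.051; 1 0.008 -0.020 -0.029 0.060 -0.155 -0.076; 1 0.011 -0.027 -0.039 0.080 -0.206 -0.102; 1 0.014 -0.034 -0.049 0.100 -0.258 -0.127; 1 0.017 -0.041 -0.059 0.119 -0.310 -0.153; 1 0.019 -0.048 -0.068 0.139 -0.361 -0.178; 1 0.019 -0.048 -0.068 0.139 -0.361 -0.178
```

Emit:
servo_tool(steps="1 0.003 -0.007 -0.01 0.02 -0.052 -0.025; 1 0.006 -0.014 -0.02 0.04 -0.103 -0.05; 1 0.008 -0.02 -0.029 0.06 -0.155 -0.076; 1 0.011 -0.027 -0.039 0.08 -0.206 -0.102; 1 0.014 -0.034 -0.049 0.1 -0.258 -0.127; 1 0.017 -0.041 -0.059 0.12 -0.31 -0.153; 1 0.019 -0.048 -0.068 0.14 -0.361 -0.178; 1 0.019 -0.048 -0.068 0.14 -0.361 -0.178")

```text
clock: 25.8
position: [476.6, -338.8, 258.9]
tcp_rot: [0.873, 0.301, 0.361, -0.127]
force: [1.4, 0.4, -1.0]
finger_gap: 23.4
```

```bash
python3 st.py; python3 -c "
from h import *
grab('wrist','8');grab('side','8')"
```

```text
25.8 [ 1.035  0.47  -0.079  1.807 -0.859  1.114  0.553] 23.386373556190364 [ 476.632 -338.801  258.901] [ 1.433  0.417 -1.01 ]
190 [ 466.81  -347.428  273.236] [-9.822 -8.627 14.335] [-0.003 -0.002  0.003]
130 [ 500.093 -321.118  230.809] [ 23.461  17.684 -28.092] [-0.003 -0.002  0.003]
100 [ 516.735 -307.963  209.596] [ 40.102  30.839 -49.305] [-0.003 -0.002  0.003]
80 [ 527.829 -299.192  195.454] [ 51.197  39.609 -63.447] [-0.003 -0.002  0.003]
20 [ 561.112 -272.882  153.028] [  84.48    65.92  -105.873] [-0.003 -0.002  0.003]
eye in peg [ -0.366  -0.9   170.62 ]
```

View pics/wrist8.png

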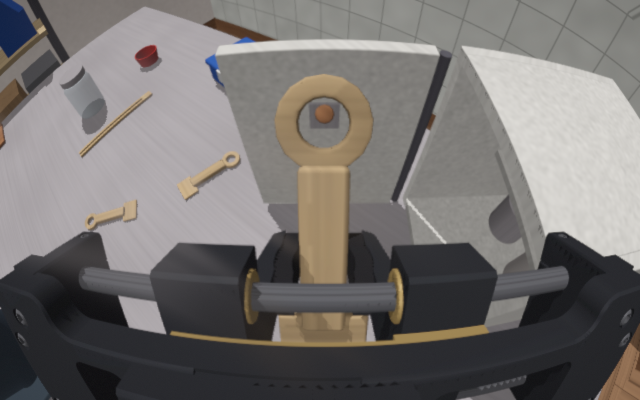

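View pics/side8.png

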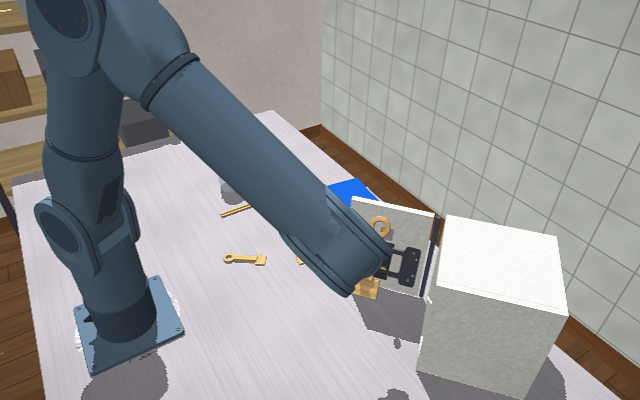

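```bash
cat > wt.py <<'E'
from h import *
import sys
np.set_printoptions(precision=2,suppress=True)
def meas(t,tip,eye,ps,state):
    p,r=state
    f,P=pegframe();e=p+r.apply(ET);s=(P.T@(e-f))[2]
    o,d=ray('wrist',*eye,t);o=r.inv().apply(o-p);d=r.inv().apply(d);E=o+d*(-28-o[2])/d[2]
    o,d=ray('wrist',*tip,t);o=r.inv().apply(o-p);d=r.inv().apply(d);zt=-28+s-ps;Q=o+d*(zt-o[2])/d[2]
    print('s',s,'eye tool',E,'tip tool',Q,'tip-eye',(Q-E)[:2], 'model tip', r.inv().apply(f+P[:,2]*ps-p))
E
python3 -c "
from wt import *
from cell import arm
s=arm.observe();crop('wrist','8',260,60,390,180,6,'c14')
meas('8',(323.5,115),(324,123),60,(s['position'],R.from_quat(s['tcp_rot'])))"
```

```text
s 170.79626523059503 eye tool [ 63.89   0.62 -28.  ] tip tool [66.27  0.56 82.8 ] tip-eye [ 2.38 -0.06] model tip [64.35  0.12 82.8 ]
```

View pics/c14.png

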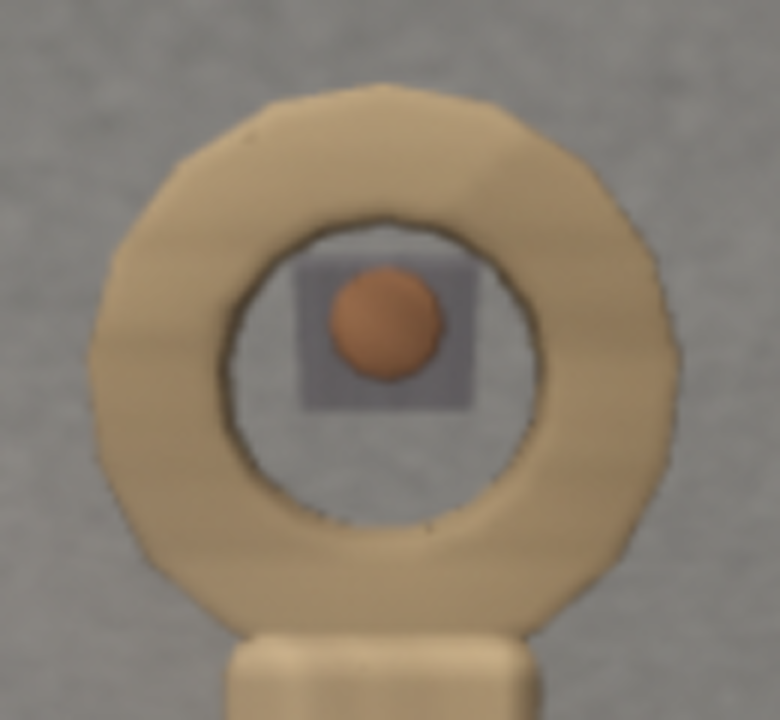

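Emit:
servo_tool(steps="1 0.009 0.007 -0.010 0 0 0; 1 0.018 0.014 -0.021 0 0 0; 1 0.027 0.021 -0.031 -0.003 -0.002 0.003; 1 0.036 0.028 -0.042 -0.003 -0.002 0.003; 1 0.045 0.035 -0.053 -0.003 -0.002 0.003; 1 0.052 0.0403 -0.0623 -0.003 -0.002 0.003; 1 0.052 0.0403 -0.0623 -0.003 -0.002 0.003; 1 0.052 0.0403 -0.0623 -0.003 -0.002 0.003")

```text
clock: 26.9
position: [530.0, -298.7, 198.3]
tcp_rot: [0.872, 0.305, 0.362, -0.125]
force: [0.2, 0.0, -1.3]
finger_gap: 23.8
```

```bash
python3 st.py; python3 -c "
from h import *
grab('wrist','9');grab('side','9');crop('wrist','9',260,60,390,180,6,'c15');crop('side','9',320,170,460,310,5,'c16')"
```

```text
26.9 [ 0.958  0.552 -0.135  1.853 -0.938  0.945  0.601] 23.827028450972307 [ 529.965 -298.705  198.31 ] [ 0.198  0.004 -1.256]
190 [ 466.81  -347.428  273.236] [-63.155 -48.724  74.926] [ 0.003  0.002 -0.003]
130 [ 500.093 -321.118  230.809] [-29.872 -22.413  32.5  ] [ 0.003  0.002 -0.003]
100 [ 516.735 -307.963  209.596] [-13.231  -9.258  11.286] [ 0.003  0.002 -0.003]
80 [ 527.829 -299.192  195.454] [-2.136 -0.488 -2.856] [ 0.003  0.002 -0.003]
20 [ 561.112 -272.882  153.028] [ 31.147  25.823 -45.282] [ 0.003  0.002 -0.003]
eye in peg [ 0.639  3.434 80.582]
```

View pics/c15.png

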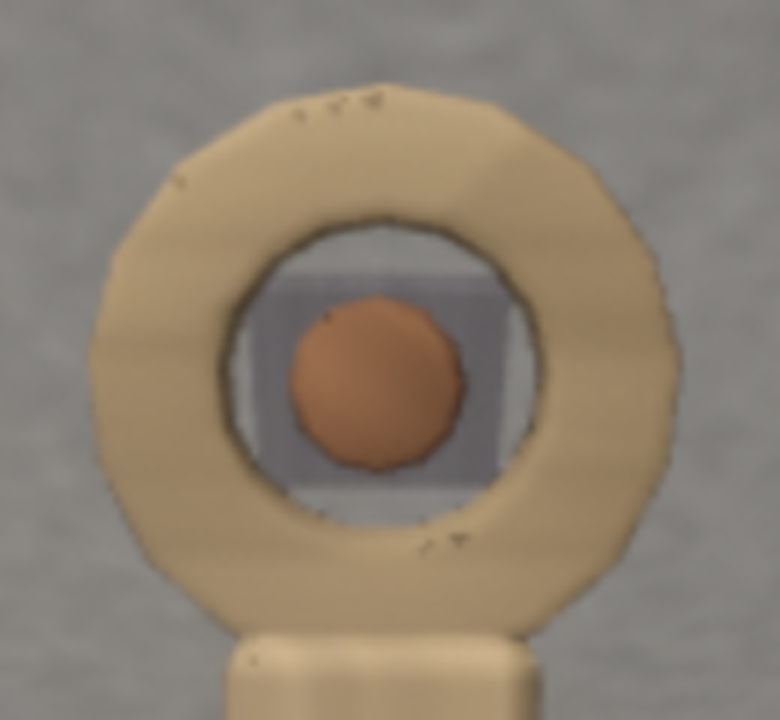

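View pics/c16.png

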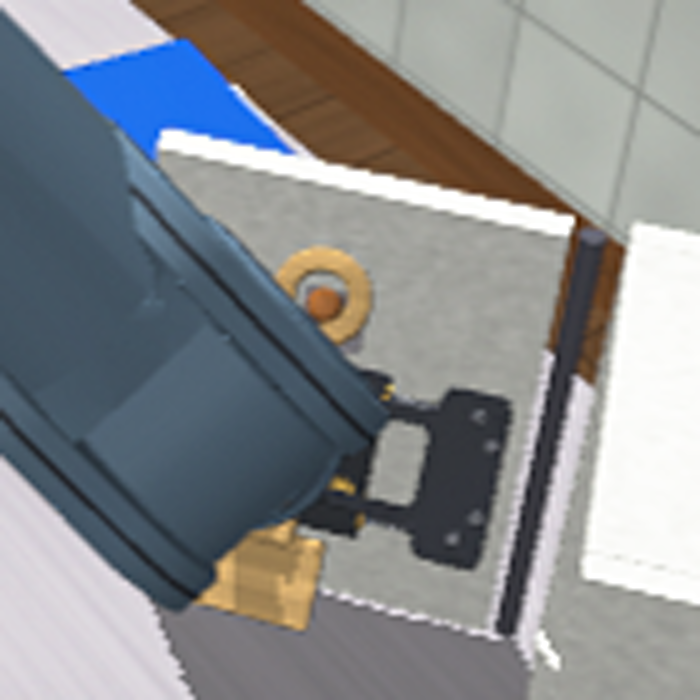

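```bash
python3 -c "
from wt import *
from cell import arm
s=arm.observe();print(s['position'])
meas('9',(322.8,123.8),(323.7,122),60,(s['position'],R.from_quat(s['tcp_rot'])))"
```

```text
[ 529.95 -298.92  198.55]
s 80.85275956102862 eye tool [ 66.32   0.71 -28.  ] tip tool [64.65  0.27 -7.15] tip-eye [-1.67 -0.44] model tip [62.01 -0.81 -7.15]
```

Emit:
servo_tool(steps="1 0.000 0.0005 -0.003 0 0 0; 1 0.002 0.0020 -0.005 0 0 0; 1 0.0045 0.004 -0.008 0 0 0; 1 0.0075 0.0064 -0.012 0 0 0; 1 0.0105 0.0088 -0.0155 0 0 0; 1 0.013 0.0108 -0.019 0 0 0; 1 0.0156 0.0128 -0.0222 0 0 0; 1 0.0156 0.0128 -0.0222 0 0 0")

```text
clock: 28.0
position: [545.6, -285.7, 176.1]
tcp_rot: [0.872, 0.305, 0.362, -0.125]
force: [-0.2, 1.0, -0.4]
finger_gap: 24.0
```

```bash
python3 st.py; python3 -c "
from h import *
grab('wrist','10');crop('wrist','10',260,60,390,180,6,'c17')"
```

```text
28.0 [ 0.937  0.588 -0.155  1.863 -0.969  0.89   0.624] 23.9569830807162 [ 545.644 -285.702  176.084] [-0.231  0.983 -0.374]
190 [ 466.81  -347.428  273.236] [-78.834 -61.726  97.152] [ 0.003  0.002 -0.003]
130 [ 500.093 -321.118  230.809] [-45.551 -35.416  54.726] [ 0.003  0.002 -0.003]
100 [ 516.735 -307.963  209.596] [-28.91  -22.261  33.512] [ 0.003  0.002 -0.003]
80 [ 527.829 -299.192  195.454] [-17.815 -13.49   19.37 ] [ 0.003  0.002 -0.003]
20 [ 561.112 -272.882  153.028] [ 15.468  12.82  -23.056] [ 0.003  0.002 -0.003]
eye in peg [ 0.161  2.114 50.474]
```

View pics/c17.png

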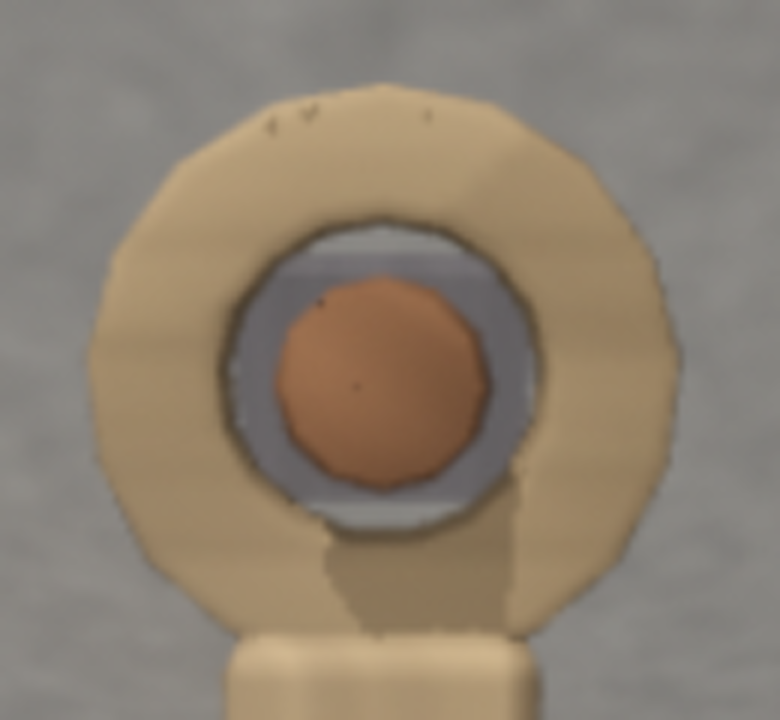

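Emit:
servo_tool(steps="1 0.002 0.0015 -0.0035 0 0 0; 1 0.0045 0.0035 -0.0065 0 0 0; 1 0.007 0.0055 -0.0095 0 0 0; 1 0.0095 0.0075 -0.013 0 0 0; 1 0.012 0.0095 -0.0165 0 0 0; 1 0.0145 0.0115 -0.0195 0 0 0; 1 0.0162 0.0128 -0.0218 0 0 0; 1 0.0162 0.0128 -0.0218 0 0 0")

```text
clock: 29.05
position: [561.7, -273.6, 154.3]
tcp_rot: [0.872, 0.305, 0.362, -0.124]
force: [-1.6, -2.1, 0.6]
finger_gap: 24.1
```

```bash
python3 st.py; python3 -c "
from h import *
grab('wrist','11');crop('wrist','11',260,60,390,180,6,'c18')"
```

```text
29.05 [ 0.916  0.625 -0.175  1.867 -1.     0.837  0.646] 24.095867222433718 [ 561.7   -273.566  154.345] [-1.613 -2.117  0.56 ]
190 [ 466.81  -347.428  273.236] [-94.89  -73.862 118.891] [ 0.003  0.002 -0.002]
130 [ 500.093 -321.118  230.809] [-61.607 -47.552  76.464] [ 0.003  0.002 -0.002]
100 [ 516.735 -307.963  209.596] [-44.965 -34.396  55.251] [ 0.003  0.002 -0.002]
80 [ 527.829 -299.192  195.454] [-33.871 -25.626  41.109] [ 0.003  0.002 -0.002]
20 [ 561.112 -272.882  153.028] [-0.588  0.684 -1.318] [ 0.003  0.002 -0.002]
eye in peg [ 0.595  0.98  20.852]
```

View pics/c18.png

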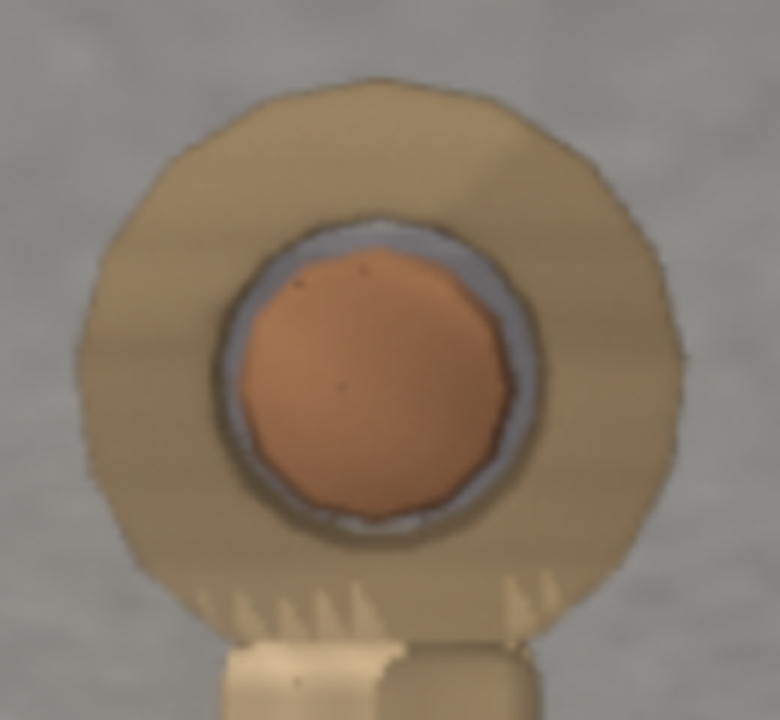

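Emit:
servo_tool(steps="1 -0.0014 -0.001 0.0018 0 0 0; 1 -0.0028 -0.0022 0.0035 0 0 0; 1 -0.0028 -0.0022 0.0035 0 0 0; 0.7 -0.0028 -0.0022 0.0035 0 0 0; 0.5 -0.0028 -0.0022 0.0035 0 0 0; 0.3 -0.0028 -0.0022 0.0035 0 0 0; 0.2 -0.0028 -0.0022 0.0035 0 0 0; 0.2 -0.0028 -0.0022 0.0035 0 0 0")

```text
clock: 30.1
position: [558.8, -275.8, 157.9]
tcp_rot: [0.872, 0.305, 0.362, -0.124]
force: [-0.7, -0.5, 0.1]
finger_gap: 64.3
```

Emit:
servo_tool(steps="0.1 0 0 0 0 0 0; 0.1 0 0 0 0 0 0; 0.1 0 0 0 0 0 0; 0.1 0 0 0 0 0 0; 0.1 0 0 0 0 0 0; 0.1 0 0 0 0 0 0; 0.1 0 0 0 0 0 0; 0.1 0 0 0 0 0 0")

```text
clock: 31.1
position: [558.8, -275.8, 157.9]
tcp_rot: [0.872, 0.305, 0.362, -0.124]
force: [0.1, 0.1, -0.1]
finger_gap: 79.3
```

```bash
python3 -c "
from h import *
grab('wrist','12');grab('side','12');crop('side','12',320,170,460,310,5,'c19')"
```

```text
(no output)
```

View pics/wrist12.png

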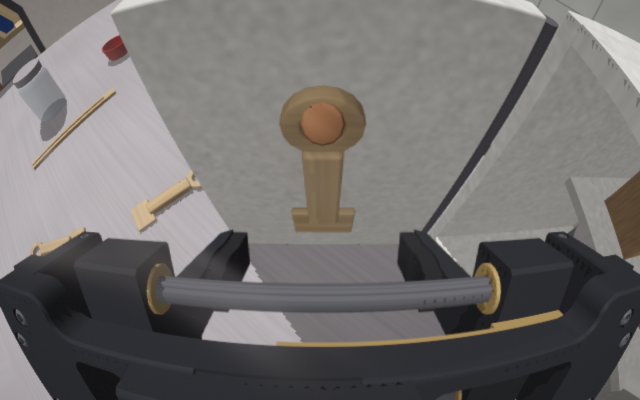

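View pics/c19.png

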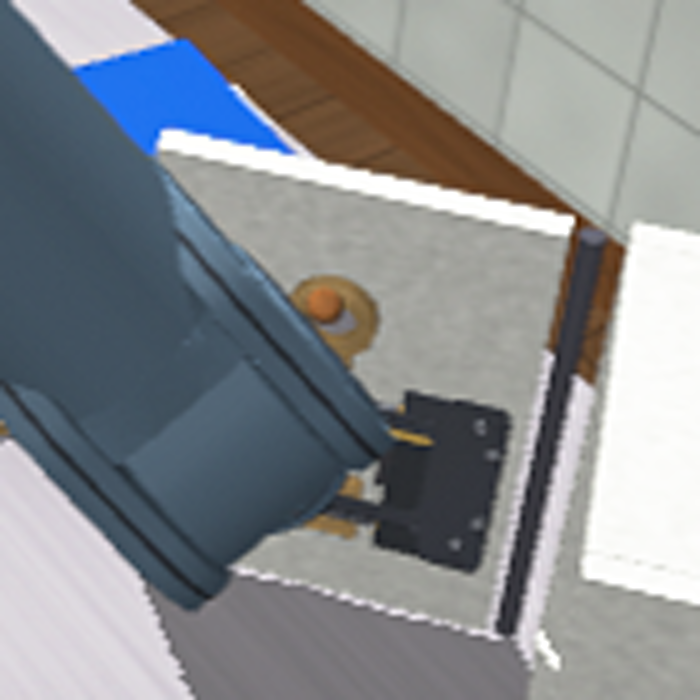

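Turner hangs on the peg with its blade down. Next I retreat along the peg axis.

Emit:
servo_tool(steps="0.1 -0.006 -0.005 0.007 0 0 0; 0.1 -0.014 -0.011 0.018 0 0 0; 0.1 -0.025 -0.02 0.032 0 0 0; 0.1 -0.039 -0.031 0.05 0 0 0; 0.1 -0.053 -0.042 0.068 0 0 0; 0.1 -0.067 -0.053 0.086 0 0 0; 0.1 -0.083 -0.066 0.106 0 0 0; 0.1 -0.1 -0.079 0.128 0 0 0")

```text
clock: 32.2
position: [457.4, -355.8, 287.5]
tcp_rot: [0.872, 0.305, 0.361, -0.124]
force: [-0.1, -0.3, 0.2]
finger_gap: 79.5
```

Emit:
servo_tool(steps="0.1 -0.015 0 0.02 0 0 0; 0.1 -0.03 0 0.04 0 0 0; 0.1 -0.045 0.01 0.06 0 0 0; 0.1 -0.06 0.03 0.08 0 0 0; 0.1 -0.07 0.05 0.09 0 0 0; 0.1 -0.08 0.07 0.1 0 0 0; 0.1 -0.08 0.08 0.1 0 0 0; 0.1 -0.08 0.08 0.1 0 0 0")

```text
clock: 33.2
position: [377.3, -275.7, 387.7]
tcp_rot: [0.873, 0.305, 0.361, -0.123]
force: [-0.9, 0.1, -0.4]
finger_gap: 79.2
```

```bash
python3 -c "
from h import *
from cell import arm
grab('wrist','13');grab('side','13');grab('scene','13');crop('side','13',320,170,460,310,5,'c20');s=arm.observe();print(s['clock'],s['joint_positions'],s['force'])"
```

```text
33.35 [ 1.1127339   0.14430399 -0.04208377  1.91791554 -0.79159741  1.33562723
  0.46871344] [0.24970389 0.22425642 0.31523371]
```

View pics/wrist13.png

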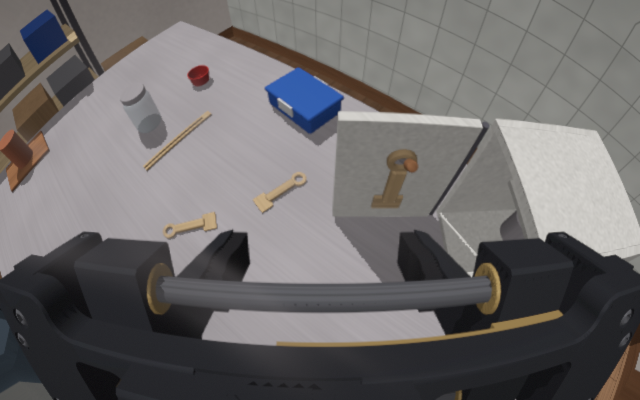

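View pics/side13.png

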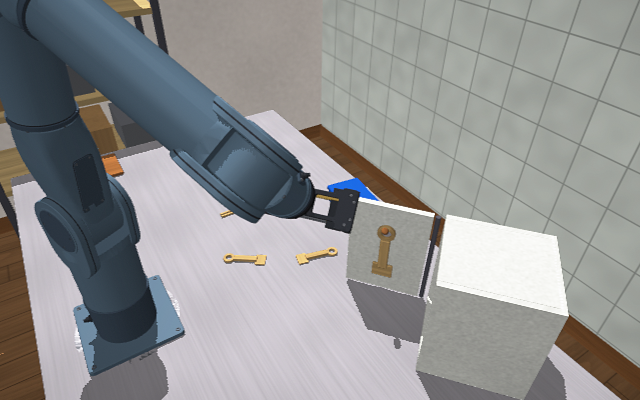

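View pics/scene13.png

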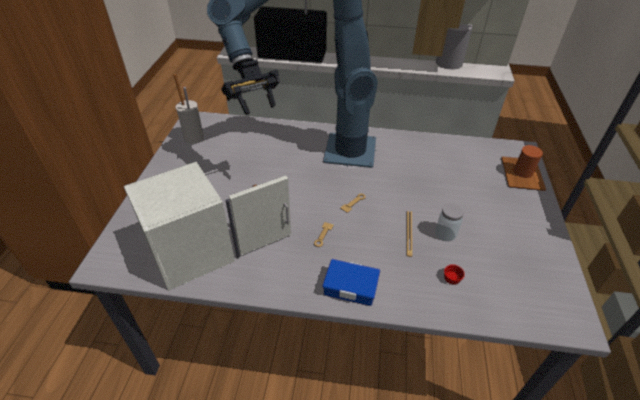

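```bash
python3 -c "
from cell import arm
s=arm.observe();print(abs(s['qvel']).max());print(arm.finish_job())"
```

```text
0.0028314662024399857
the job is handed in; nothing more can be done
None
```

I swung the door to its stop and hung the large turner on the peg by its eye. I handed the job in at about 33 s; the hand-in gave no verdict.

**What I did**
- **Door:** I pushed its inside face with the shut fingers from about 0.74 rad until it met the stop, where the force rose to about 9 N. Door-edge points measured afterwards matched the predicted 1.6 rad pose to within about 5 mm.
- **Turner:** I gripped it with the opening at 23.8 mm, against a 24 mm bar. I then tilted it to the peg's 45° and slid the eye past the thick end to about 21 mm from the foot. I backed it off about 5 mm, opened the fingers and withdrew along the peg.

**Last checks**
- **Hanging:** The last wrist and side pictures show the turner hanging free on the peg, blade down, with the gripper well clear and the arm at rest.
- **Surroundings:** The door looks unmoved at its stop. The lunchbox, jar, cupcake case and chopsticks look to be where they started. I checked all of this by eye and did not re-measure it.

**What failed or disagreed**
- **Missed grasps:** The first two attempts closed on nothing. In the camera depth images the fingertips sit about 26 mm behind the reported TCP, so I grasped at a reported height of -22 mm.
- **Joint limits:** One move stalled with joints 2 and 3 at their limits. Joint 2 read -0.373 against a listed -0.37, so a range failure there cannot be ruled out. I backed out and took another path, planned with a kinematic model fitted to the arm's own readings.
- **Door contact:** At full depth the tool read about 2.7 N, probably the eye's rim touching the door. That is why I backed off before letting go.

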